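# Check a drill in the sloped rest and stand it in the drill block

### The arm

A 6-joint arm with a two-finger parallel gripper is mounted at the origin on the work surface. World frame = base frame: x ahead of the robot, y to its left, z up, the work surface at z = 0. Lengths are in m, angles in rad, forces in N, time in s.
With the tool pointing down it reaches from about 0.425 to 0.95 m from the base axis. Payload 3.5 kg.
Tool frame: the origin (TCP) lies midway between the tips of the shut fingers; the grasp point (between the pads) lies 19 mm behind it; z points along the fingers, y is the direction in which the jaws open and shut (so a half turn about z gives the same grasp; the last joint's range is limited). The gripper opens to 85 mm and grips with 20 to 120 N. Pads are 22 mm wide; open, the fingers measure 114 mm over their backs; the gripper's body (76 mm by 85 mm) begins 54 mm behind the grasp point. The pads swing forward as they close: fully open they stand 13 mm farther back than shut.
Start: joints at [-0.15, 0.286, 1.577, -0, 1.279, -0.15], TCP at [0.675, 0, 0.231] pointing down, gripper open.
Joint ranges: [-2.77, 2.77], [-0.9, 2.22], [0.21, 2.48], [-1.53, 4.67], [0.24, 2.81], [-2.84, 2.84]. Speed limits (rad/s): [2.79, 2.79, 3.14, 3.14, 3.14, 3.14].

### API

Orientations are given as a unit quaternion [x, y, z, w].
In Python, from plant import ctrl gives the robot as it stands.
- The arm moves only by the tool apply_moves, never from a script. Its argument "moves" is a list that holds one entry, the list of rows, each a list of 7 numbers: the shift along the tool's x, y, z in m, then the turn, a rotation vector about the tool's x, y, z in degrees, then the gripper's target within -1 to 1 (shut at 1, half-way at 0, fully open at -1). In form: [[[tx, ty, tz, ax, ay, az, hand], ...]]. A call has 1 to 12 rows; each row shifts and turns the pose as measured when the row begins, along the tool's axes as they then stand; what a row does not reach is not made up. A row lasts 1/10 s, in which the tool goes at most 50 mm and 8.59 degrees, less where a joint would pass 70% of its speed; a pose out of reach is approached as far as the arm can. A call with a gripper value outside its range is refused whole. The fingers move at their own pace and stop on an object; "force" is the grip in N (left out, the last holds). Time passes only in rows, so rows that do not move let the fingers close. It gives the time, the measured TCP pose, the force and the opening at its end, in the units of the state.
- ctrl.get_state(): the state, without advancing time (a new reading comes with each control period).
- ctrl.read_camera(name): name is "scene" or "side" or "wrist"; returns the picture (384x512x3 uint8, red, green, blue); there is no depth.
- ctrl.get_calibration(name): a dict with "camera_matrix" (3x3 intrinsics, pixels), "cam_to_world" (4x4, takes a point from camera to world coordinates). Camera axes: x right, y up, looking along -z (the intrinsics and any distortion apply to the point x, -y, -z); pixel columns grow to the right and rows downward; lengths in m; the calibration is good to about 2 mm. A picture is of the moment at which its call begins: read the wrist's pose just before it. get_calibration takes no time and is no camera call; for the wrist camera it gives the pose at the moment of the call.
- ctrl.sign_off(): hands the job in, once; it reports no verdict.
The state is a dict: "time": time; "qpos": joint angles; "dq": joint speeds; "joint_efforts": joint torques, N m; "eef_pos": TCP position; "tcp_rot": TCP orientation; "contact_force": force on the tool from outside, world axes, zero at the start; "wrist_torque": the same for the moment, N m; "opening": opening from 0.0 (shut) to 1.0 (fully open).
Only numpy, scipy, OpenCV 4.12 (cv2) and the standard library are available. Lean on these libraries where they do the work, as an engineer would, in place of code of your own. Each camera call takes 0.05 s, during which the arm holds its last target. There are 200 camera calls.

### The job

Take the longer of the two twist drills out of the wooden cradle and lay it in the sloped green rest, point upwards with its plain shank end down against the stop plate, and let go of it there for a moment to check its length. Then take it again and lower it (do not drop it) shank down into the empty hole of the wooden drill block until it reaches the bottom, so that it is left standing upright with its point up. Leave the shorter drill and the other things on the bench where they are.

Things in the scene. Friction and masses are not known exactly. Their poses are not given: they have to be found in the camera images.
- long_drill: the longer loose steel twist drill: a rod 22 mm in diameter all along and 175 mm long, with a 12 mm cone at its point; 70 mm plain shank at the other end, dark spiral flutes between; 0.36 kg or so. Origin on its axis at mid-length; its x axis runs along it towards the point. It starts lying level in one of the cradle's two places.
- drill_shank (a point): centre of the long drill's flat shank end (87.5 mm from its origin along -x of the drill)
- drill_point (a point): tip of the long drill's point (87.5 mm from its origin along +x of the drill)
- short_drill: a shorter twist drill, likewise 22 mm in diameter but 125 mm long; lies parallel to the long one in the cradle's other place; not to be moved. Origin on its axis at mid-length, x towards its point.
- cradle: fixed pale wooden cradle, base board 120 x 150 x 12 mm (x, y, z), origin under its centre. Two places, at y = +47.5 and -47.5 mm; in each, two V saddles 12 mm thick at x = +40 and -40 mm hold a drill along x, its axis 50 mm above the table; the saddles are as high as that axis and fingers fit between them. Either drill may lie in either place.
- rest: fixed green rest; its slope rises at 45 degrees towards its own +x. Base 170 x 100 x 14 mm, centred 20 mm ahead of the origin. The drill lies on the line from rest_stop to rest_top in two V saddles, 12 mm thick, centred 20 and 145 mm up that line and as high as the drill axis; fingers fit between them. A sloped board lies 38 mm below the line. Friction may stop a drill sliding down.
- rest_stop (a point): where the centre of the shank end lies when the drill is seated against the rest's steel stop plate (44 mm wide, square to the slope, reaching up to the drill's axis); 65 mm above the table
- rest_top (a point): where the tip of the long drill's point lies when it is seated in the rest; 189 mm above the table
- block: fixed pale wooden drill block, 130 x 120 x 70 mm (x, y, z), origin under its centre. Its one empty hole is at x = -30 mm, y = 0; two fixed drills of 22 mm diameter stand upright in it at x = +30 mm, y = -30 and +30 mm, their points 138 mm and 158 mm above the table.
- hole (a point): centre of the empty hole's mouth, on the block's top face, 70 mm above the table; round upright hole 29 mm in diameter with a small chamfer, 55 mm deep with a flat floor
- bowl: turned dark wooden bowl, 104 mm across, 55 mm high, origin under its centre; bystander
- jar: amber jar, 70 mm across, 90 mm high, origin under its centre; bystander
- blank: pale round wood blank, 90 mm across, 40 mm high, origin under its centre; bystander
- screwdriver: screwdriver lying on the bench to the left, about 200 mm long; bystander
- chuck: dark steel lathe chuck, 100 mm across, 60 mm high, origin under its centre; bystander
- offcut: wooden offcut, 90 x 60 x 30 mm, origin under its centre; bystander
Mind the look-alikes: they are no part of the job. What is shaped like the long_drill but pink is not meant.

How it is judged:
By the outcome, as a careful person would: the job done as asked, in the order asked, and still so for the second after the job is handed in, with the robot touching nothing.
It also fails if it takes over 59 s, if anything falls off the work surface, if the arm or the gripper's body presses on something with over 40 N, if the wrist force passes 120 N, or if a joint passes its speed limit or range.

## Working session

There is one attempt and no reset: what is moved stays moved. The work goes in short steps, Python scripts to look and compute and a tool call to move; the robot and the scene stay as the last step left them, time stands still between calls to the robot, and variables do not carry over. Pictures are saved under pics/ and viewed, about 8 in all and at most 12, crops included, and the job is handed in when it is done.

Besides the shell and the picture viewer there is one more tool, called after "Emit:" as name(argument=value, ...), one argument or row to a line, values as JSON. apply_moves: Moves the arm, as the interface text tells. Its arguments: {"type":"object","properties":{"moves":{"type":"array","items":{"type":"array","items":{"type":"array","items":{"type":"number"}}}},"force":{"type":"number"}},"required":["moves"]}

```bash
ls; mkdir -p pics
python3 - <<'E'
from plant import ctrl
import cv2,numpy as np
np.set_printoptions(precision=4,suppress=True)
for n in ["scene","side"]:
    im=ctrl.read_camera(n); c=ctrl.get_calibration(n)
    cv2.imwrite(f"pics/{n}0.png",cv2.cvtColor(im,cv2.COLOR_RGB2BGR))
    print(n,{k:np.array(v) if not isinstance(v,str) else v for k,v in c.items()})
print(ctrl.get_state())
E
```

```text
pics
scene {'camera_matrix': array([[390.9746,   0.    , 257.2034],
       [  0.    , 390.9746, 196.7475],
       [  0.    ,   0.    ,   1.    ]]), 'cam_to_world': array([[-0.4488, -0.6607,  0.6017,  1.2569],
       [ 0.8935, -0.32  ,  0.315 ,  0.3396],
       [-0.0156,  0.679 ,  0.734 ,  0.9913],
       [ 0.    ,  0.    ,  0.    ,  1.    ]])}
side {'camera_matrix': array([[360.8434,   0.    , 256.258 ],
       [  0.    , 360.8434, 196.0639],
       [  0.    ,   0.    ,   1.    ]]), 'cam_to_world': array([[ 0.9707,  0.1272, -0.2039,  0.2883],
       [-0.2403,  0.4965, -0.8341, -1.1249],
       [-0.0049,  0.8587,  0.5125,  0.8415],
       [ 0.    ,  0.    ,  0.    ,  1.    ]])}
{'time': 0.1, 'qpos': array([-0.15  ,  0.2871,  1.5781, -0.    ,  1.2786, -0.15  ]), 'dq': array([-0.0002, -0.0026, -0.0026,  0.0021, -0.0002, -0.0013]), 'joint_efforts': array([  0.0011, -40.7295, -29.3698,  -0.0001,   0.0034,  -0.    ]), 'eef_pos': array([0.6744, 0.0001, 0.23  ]), 'tcp_rot': array([ 0.7071,  0.7071, -0.0006, -0.0009]), 'contact_force': array([-0.0314, -0.3412, -0.7894]), 'wrist_torque': array([ 0.0203, -0.0317, -0.0256]), 'opening': 0.9997942607412559}
```

View pics/scene0.png

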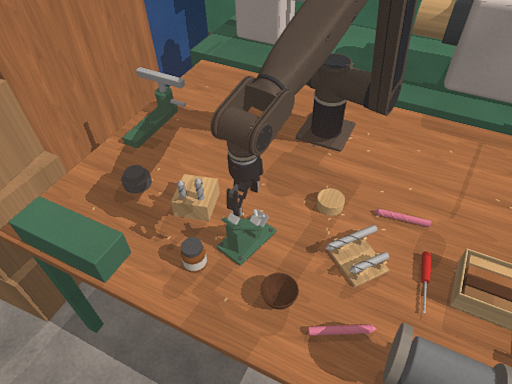

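View pics/side0.png

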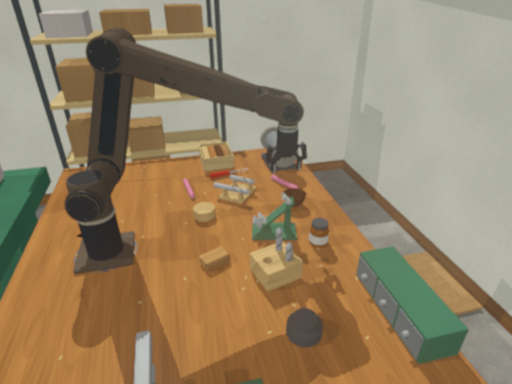

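The scene view shows the cradle near (357,255), the upper drill (352,238) looking longer. The rest is at (246,232), the block at (196,197). The side view shows the hole's block at (276,265). Enlarging.

Run:
```python
import cv2,numpy as np
a=cv2.imread("pics/scene0.png");b=cv2.imread("pics/side0.png")
A=cv2.resize(a[215:295,310:410],None,fx=4,fy=4,interpolation=cv2.INTER_CUBIC)
B=cv2.resize(a[170:270,160:290],(400,308),interpolation=cv2.INTER_CUBIC)
C=cv2.resize(b[165:215,200:300],None,fx=4,fy=4,interpolation=cv2.INTER_CUBIC)
D=cv2.resize(b[185:295,235:335],(364,400),interpolation=cv2.INTER_CUBIC)
o=np.zeros((600,800,3),np.uint8)
o[:320-28,:400]=A[:292];o[292:600,:400]=B
o[:200,400:800]=C;o[200:600,400:764]=D
cv2.imwrite("pics/crop0.png",o)
```

```text
(no output)
```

View pics/crop0.png

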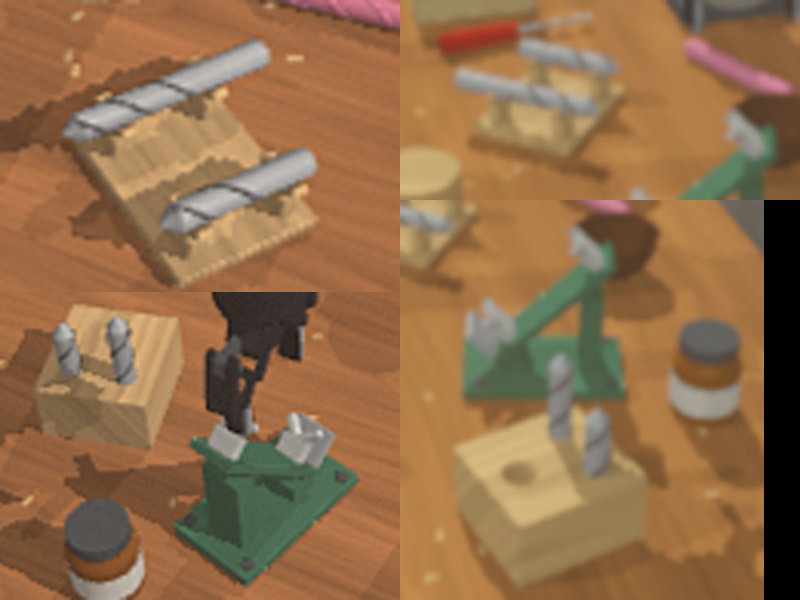

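```bash
cat > h.py <<'E'
from plant import ctrl
import cv2,numpy as np
from scipy.spatial.transform import Rotation as R
np.set_printoptions(precision=4,suppress=True)
def cal(n):
    c=ctrl.get_calibration(n); return np.array(c["camera_matrix"]),np.array(c["cam_to_world"])
def ray(n,uv,c=None):
    K,T=c or cal(n); d=np.array([(uv[0]-K[0,2])/K[0,0],-(uv[1]-K[1,2])/K[1,1],-1.])
    return T[:3,3],T[:3,:3]@d
def onz(n,uv,z,c=None):
    o,d=ray(n,uv,c); return o+d*(z-o[2])/d[2]
def proj(n,P,c=None):
    K,T=c or cal(n); p=(np.asarray(P)-T[:3,3])@T[:3,:3]; return np.stack([K[0,2]+K[0,0]*p[...,0]/-p[...,2],K[1,2]-K[1,1]*p[...,1]/-p[...,2]],-1)
def shot(n,f=None):
    c=cal(n); im=cv2.cvtColor(ctrl.read_camera(n),cv2.COLOR_RGB2BGR)
    if f: cv2.imwrite("pics/"+f+".png",im)
    return im,c
def st():
    s=ctrl.get_state(); print("t",s["time"],"p",s["eef_pos"],"\nR\n",R.from_quat(s["tcp_rot"]).as_matrix(),"F",s["contact_force"],"op",s["opening"],"q",s["qpos"]); return s
E
python3 - <<'E'
from h import *
for nm,n,uv,z in [("shank","scene",(376,228),.05),("point","scene",(326.7,248),.05),
 ("shank s","side",(215,184),.05),("point s","side",(249,192),.05),
 ("hole","side",(268,259.8),.07),("rest R","scene",(276.3,230.4),.014),("rest B","scene",(240.3,264.6),.014),("rest L","scene",(217.8,246.7),.014),
 ("rest sBL","side",(235+65/3.64,185+193/3.64),.014),("rest sBR","side",(235+222/3.64,185+193/3.64),.014),("rest sTR","side",(235+210/3.64,185+138/3.64),.014),
 ("blkL","side",(235+55/3.64,185+252/3.64),.07),("blkB","side",(235+122/3.64,185+325/3.64),.07),("blkR","side",(235+243/3.64,185+280/3.64),.07)]:
    print(nm,onz(n,uv,z))
K,T=cal("wrist");s=st();Rt=R.from_quat(s["tcp_rot"]).as_matrix()
print(K,"\ncam in tool",Rt.T@(T[:3,3]-s["eef_pos"]),"\n",Rt.T@T[:3,:3])
E
```

```text
shank [0.4436 0.3183 0.05  ]
point [0.5789 0.2094 0.05  ]
shank s [0.4474 0.3135 0.05  ]
point s [0.5808 0.2047 0.05  ]
hole [ 0.5357 -0.2671  0.07  ]
rest R [0.5587 0.0392 0.014 ]
rest B [ 0.72   -0.0027  0.014 ]
rest L [ 0.6938 -0.0948  0.014 ]
rest sBL [ 0.5315 -0.0726  0.014 ]
rest sBR [ 0.6879 -0.1124  0.014 ]
rest sTR [ 0.7078 -0.0162  0.014 ]
blkL [ 0.4861 -0.2262  0.07  ]
blkB [ 0.5194 -0.3318  0.07  ]
blkR [ 0.6374 -0.3034  0.07  ]
t 0.1 p [0.6744 0.0001 0.23  ] 
R
 [[-0.      1.     -0.0022]
 [ 1.      0.      0.0003]
 [ 0.0003 -0.0022 -1.    ]] F [-0.0314 -0.3412 -0.7894] op 0.9997942607412559 q [-0.15    0.2871  1.5781 -0.      1.2786 -0.15  ]
[[339.0602   0.     255.7501]
 [  0.     339.0602 191.9567]
 [  0.       0.       1.    ]] 
cam in tool [ 0.0741 -0.0006 -0.1421] 
 [[ 0.0002  0.957   0.2901]
 [ 1.     -0.     -0.0005]
 [-0.0005  0.2901 -0.957 ]]
```

```bash
cat >> h.py <<'E'
def plan(p,Rm,n=None,hand=-1,turnmax=8.,vmax=.045):
    """rows (tool-frame) from the measured pose to p,Rm, shared evenly"""
    s=ctrl.get_state(); p0=s["eef_pos"]; R0=R.from_quat(s["tcp_rot"]); Rg=R.from_matrix(Rm)
    w=(R0.inv()*Rg).as_rotvec(); d=np.asarray(p)-p0
    n=n or max(1,int(np.ceil(max(np.degrees(np.linalg.norm(w))/turnmax,np.linalg.norm(d)/vmax))))
    print("n",n,"dist",np.linalg.norm(d),"turn",np.degrees(np.linalg.norm(w)))
    for i in range(n):
        Ri=R0*R.from_rotvec(w*i/n); print([round(float(v),4) for v in Ri.inv().apply(d/n)]+[round(float(v),2) for v in np.degrees(w/n)]+[hand],end=",\n")
def tool(u_yaw,tilt=0.,grasp=0.):
    """tool rotation: jaws square to heading u_yaw (deg); z down tilted outward along heading by tilt deg; tool x = -heading"""
    a=np.radians(u_yaw); t=np.radians(tilt); h=np.array([np.cos(a),np.sin(a),0]); k=np.array([0,0,1.])
    z=-k*np.cos(t)+h*np.sin(t); x=-h*np.cos(t)-k*np.sin(t); return np.stack([x,np.cross(z,x),z],1)
E
python3 - <<'E'
from h import *
plan([.53,.25,.20],tool(-39))
E
```

```text
n 7 dist 0.2901440288382129 turn 50.99833337200817
[0.0357, -0.0206, 0.0043, -0.02, -0.01, -7.29, -1],
[0.038, -0.0159, 0.0043, -0.02, -0.01, -7.29, -1],
[0.0397, -0.011, 0.0043, -0.02, -0.01, -7.29, -1],
[0.0408, -0.0059, 0.0043, -0.02, -0.01, -7.29, -1],
[0.0412, -0.0006, 0.0043, -0.02, -0.01, -7.29, -1],
[0.041, 0.0046, 0.0043, -0.02, -0.01, -7.29, -1],
[0.0401, 0.0098, 0.0043, -0.02, -0.01, -7.29, -1],
```

Emit:
apply_moves(
  moves=[
    [[0.036, -0.021, 0.004, 0, 0, -7.3, -1], [0.038, -0.016, 0.004, 0, 0, -7.3, -1], [0.04, -0.011, 0.004, 0, 0, -7.3, -1], [0.041, -0.006, 0.004, 0, 0, -7.3, -1], [0.041, -0.001, 0.004, 0, 0, -7.3, -1], [0.041, 0.005, 0.004, 0, 0, -7.3, -1], [0.04, 0.01, 0.004, 0, 0, -7.3, -1], [0, 0, 0, 0, 0, 0, -1], [0, 0, 0, 0, 0, 0, -1]],
  ],
)

```text
time: 1.0
eef_pos: [0.5179, 0.2554, 0.1953]
tcp_rot: [0.317, 0.948, -0.002, -0.005]
contact_force: [-0.6, 0.4, -0.9]
opening: 1.002
```

Run:
```python
from h import *
s=st()
im,c=shot("wrist","w1"); print(c[1][:3,3])
shot("scene","scene1")
print(proj("wrist",[[.4436,.3183,.05],[.5789,.2094,.05]],c))
```

```text
t 1.0 p [0.5179 0.2554 0.1953] 
R
 [[-0.7986  0.6017 -0.0106]
 [ 0.6017  0.7987 -0.0013]
 [ 0.0077 -0.0074 -0.9999]] F [-0.601   0.4389 -0.8678] op 1.0022848584740722 q [ 0.2817  0.1111  1.8484  0.0018  1.1927 -0.6441]
[0.4598 0.3002 0.3379]
[[264.222   60.6458]
 [256.9535 258.1452]]
```

View pics/w1.png

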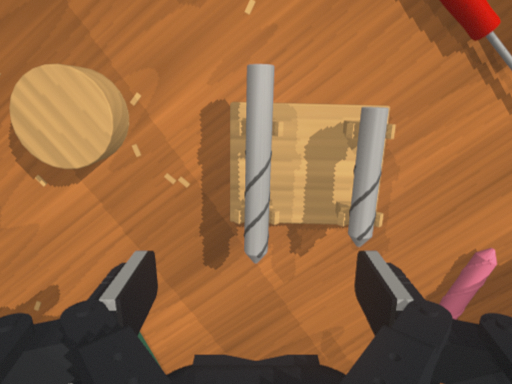

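Run:
```python
from h import *
im=cv2.imread("pics/w1.png"); c=cal("wrist")
hsv=cv2.cvtColor(im,cv2.COLOR_BGR2HSV)
m=(hsv[...,1]<50)&(hsv[...,2]>70); m[:,:235]=0;m[:,290:]=0;m[275:]=0
m=cv2.morphologyEx(m.astype(np.uint8),cv2.MORPH_CLOSE,np.ones((7,7)))
n,l,stt,ce=cv2.connectedComponentsWithStats(m);k=1+np.argmax(stt[1:,4]);m=l==k;print(stt[k])
v=[];u=[]
for r in range(stt[k][1]+4,stt[k][1]+stt[k][3]-25):
    x=np.where(m[r])[0]; v.append(r);u.append((x[0]+x[-1])/2)
f=np.polyfit(v,u,1);print(f)
top=stt[k][1];bot=stt[k][1]+stt[k][3]-1
S=onz("w",(np.polyval(f,top),top),.055,c);P=onz("w",(np.polyval(f,bot),bot),.05,c)
print(S,P,np.linalg.norm(S-P),np.degrees(np.arctan2(*(P-S)[1::-1])))
for q in [(232,103),(389,106),(232,224),(384,226)]: print("cradle corner",onz("w",q,.012,c))
```

```text
[ 245   64   29  199 4755]
[ -0.0258 262.0023]
[0.4448 0.3134 0.055 ] [0.5817 0.2047 0.05  ] 0.17489692482384792 -38.44274544753001
cradle corner [0.4537 0.2741 0.012 ]
cradle corner [0.5439 0.3889 0.012 ]
cradle corner [0.5486 0.1993 0.012 ]
cradle corner [0.6444 0.3231 0.012 ]
```

```bash
cat >> h.py <<'E'
from scipy.optimize import least_squares
LO=np.array([-2.77,-.9,.21,-1.53,.24,-2.84]);HI=np.array([2.77,2.22,2.48,4.67,2.81,2.84])
def fk(q,L=None):
    l1,l2,h,l3,d=KP if L is None else L
    A=R.from_euler("z",q[0]); B=R.from_euler("y",q[1]); C=R.from_euler("y",q[1]+q[2]); E=A*C*R.from_euler("z",q[3])*R.from_euler("y",q[4])
    p=A.apply(np.array([0,d,0])+B.apply([0,0,l1])+C.apply([0,0,l2]))+E.apply([0,0,l3])+[0,0,h]
    return p,E*R.from_euler("z",q[5]+np.pi/2)
KP=[.468,.558,.243,.3,.101]
def ik(p,Rm,q0):
    Rg=R.from_matrix(Rm)
    def f(q):
        a,b=fk(q); return np.r_[(a-p)*5,(b.inv()*Rg).as_rotvec()]
    r=least_squares(f,np.clip(q0,LO+.01,HI-.01),bounds=(LO,HI)); return r.x,np.abs(r.fun).max()
U=-38.4
E
python3 - <<'E'
from h import *
s=ctrl.get_state();q=s["qpos"];a,b=fk(q);print("fk err",a-s["eef_pos"],np.degrees((b.inv()*R.from_quat(s["tcp_rot"])).magnitude()))
u=np.array([np.cos(np.radians(U)),np.sin(np.radians(U)),0]);mid=np.array([.5133,.2590,.05])
Rp=tool(U,-25);g=mid+u*.003
pre=g+Rp[:,2]*.018-Rp[:,2]*.07; at=g+Rp[:,2]*.018
print("pre",pre,"at",at)
print(ik(pre,Rp,q)); print(ik(at,Rp,q))
plan(pre,Rp)
E
```

```text
fk err [-0.0033 -0.0007  0.0014] 2.470172017438289e-14
pre [0.5329 0.2435 0.0971] at [0.5097 0.2619 0.0337]
(array([ 0.0997,  0.3927,  1.7593,  0.3082,  1.3243, -0.9274]), np.float64(2.7816637881983297e-12))
(array([ 0.1326,  0.445 ,  1.8267,  0.3319,  1.2024, -0.9407]), np.float64(2.0866641747829817e-12))
n 4 dist 0.09986995777604414 turn 24.590229364388875
[-0.0047, 0.0001, 0.0245, -0.17, 6.14, 0.29, -1],
[-0.0073, 0.0001, 0.0239, -0.17, 6.14, 0.29, -1],
[-0.0098, 0.0001, 0.023, -0.17, 6.14, 0.29, -1],
[-0.0122, 0.0001, 0.0218, -0.17, 6.14, 0.29, -1],
```

Emit:
apply_moves(
  moves=[
    [[-0.005, 0, 0.0245, -0.2, 6.2, 0.3, -1], [-0.007, 0, 0.024, -0.2, 6.2, 0.3, -1], [-0.01, 0, 0.023, -0.2, 6.1, 0.3, -1], [-0.012, 0, 0.022, -0.1, 6.1, 0.3, -1], [0, 0, 0, 0, 0, 0, -1], [0, 0, 0, 0, 0, 0, -1]],
  ],
)

```text
time: 1.7
eef_pos: [0.5406, 0.2372, 0.0969]
tcp_rot: [0.327, 0.919, 0.078, -0.207]
contact_force: [0.2, 0.2, 0.8]
opening: 1.006
```

Run:
```python
from h import *
s=st();q=s["qpos"]
D=[([-0.15,0.2871,1.5781,0,1.2786,-.15],[.6744,.0001,.23]),([.2817,.1111,1.8484,.0018,1.1927,-.6441],[.5179,.2554,.1953]),(q,s["eef_pos"])]
r=least_squares(lambda L:np.concatenate([fk(a,L)[0]-b for a,b in D]),KP);print(r.x,r.fun)
u=np.array([np.cos(np.radians(U)),np.sin(np.radians(U)),0]);mid=np.array([.5133,.2590,.05])
Rp=tool(U,-25);g=mid+u*.003
print(g-s["eef_pos"]);plan(g+Rp[:,2]*.018,Rp,3)
```

```text
t 1.7 p [0.5406 0.2372 0.0969] 
R
 [[-0.7005  0.6328 -0.33  ]
 [ 0.5685  0.7743  0.278 ]
 [ 0.4314  0.0072 -0.9021]] F [0.2303 0.2144 0.7599] op 1.0057575591672552 q [ 0.1062  0.3885  1.757   0.3266  1.3288 -0.9135]
[0.436  0.5661 0.2316 0.2554 0.1003] [-0.0022 -0.0003  0.0001  0.0012 -0.0004 -0.0003  0.0012  0.0014  0.0001]
[-0.025   0.0199 -0.0469]
n 3 dist 0.07458711871475171 turn 1.0999999614043536
[0.0028, -0.0003, 0.0247, 0.25, -0.18, -0.2, -1],
[0.0029, -0.0002, 0.0247, 0.25, -0.18, -0.2, -1],
[0.003, -0.0001, 0.0247, 0.25, -0.18, -0.2, -1],
```

Emit:
apply_moves(
  moves=[
    [[0.002, 0, 0.02, 0.2, -0.2, -0.2, -1], [0.002, 0, 0.02, 0.2, -0.2, -0.2, -1], [0.002, 0, 0.02, 0.2, -0.2, -0.2, -1], [0.0, 0, 0.01, 0, 0, 0, -1], [0, 0, 0, 0, 0, 0, -1], [0, 0, 0, 0, 0, 0, -1]],
  ],
)

```text
time: 2.3
eef_pos: [0.5195, 0.2604, 0.0455]
tcp_rot: [0.321, 0.924, 0.075, -0.192]
contact_force: [-0.0, -0.5, 0.4]
opening: 1.006
```

Run:
```python
from h import *
s=st()
u=np.array([np.cos(np.radians(U)),np.sin(np.radians(U)),0]);mid=np.array([.5133,.2590,.05])
Rp=tool(U,-25);g=mid+u*.003
plan(g+Rp[:,2]*.018,Rp,1)
```

```text
t 2.3 p [0.5195 0.2604 0.0455] 
R
 [[-0.7195  0.6228 -0.3073]
 [ 0.565   0.7822  0.2626]
 [ 0.4039  0.0153 -0.9147]] F [-0.0212 -0.5094  0.4317] op 1.0056472356961317 q [ 0.1545  0.4237  1.8147  0.3349  1.203  -0.9159]
n 1 dist 0.015372564444098362 turn 1.4729319876298546
[0.0031, -0.0051, 0.0142, 0.85, 1.18, 0.25, -1],
```

Emit:
apply_moves(
  moves=[
    [[0.002, -0.005, 0.013, 0.8, 1.2, 0.2, -1], [0, 0, 0, 0, 0, 0, -1], [0, 0, 0, 0, 0, 0, -1]],
  ],
)

```text
time: 2.6
eef_pos: [0.5128, 0.261, 0.0364]
tcp_rot: [0.321, 0.922, 0.073, -0.203]
contact_force: [0.5, -0.1, 0.6]
opening: 0.999
```

Run:
```python
from h import *
s=st()
u=np.array([np.cos(np.radians(U)),np.sin(np.radians(U)),0]);mid=np.array([.5133,.2590,.05])
Rp=tool(U,-25);g=mid+u*.003
plan(g+Rp[:,2]*.018,Rp,1)
```

```text
t 2.6 p [0.5128 0.261  0.0364] 
R
 [[-0.712   0.6211 -0.3274]
 [ 0.5622  0.7837  0.2642]
 [ 0.4207  0.0041 -0.9072]] F [ 0.5116 -0.0711  0.596 ] op 0.9994631022244723 q [ 0.1552  0.4377  1.8199  0.3401  1.2061 -0.9205]
n 1 dist 0.004206374580669043 turn 0.2634608045073105
[0.0015, -0.0013, 0.0037, 0.21, 0.12, 0.1, -1],
```

Emit:
apply_moves(
  moves=[
    [[0.0015, -0.002, 0.005, 0.2, 0.1, 0.1, -1], [0, 0, 0, 0, 0, 0, -1], [0, 0, 0, 0, 0, 0, 1], [0, 0, 0, 0, 0, 0, 1], [0, 0, 0, 0, 0, 0, 1], [0, 0, 0, 0, 0, 0, 1], [0, 0, 0, 0, 0, 0, 1], [0, 0, 0, 0, 0, 0, 1], [0, 0, 0, 0, 0, 0, 1], [0, 0, 0, 0, 0, 0, 1]],
  ],
  force=60,
)

```text
time: 3.6
eef_pos: [0.5101, 0.262, 0.0328]
tcp_rot: [0.322, 0.922, 0.072, -0.203]
contact_force: [0.9, 0.5, -0.1]
opening: 0.235
```

Run:
```python
from h import *
s=st()
u=np.array([np.cos(np.radians(U)),np.sin(np.radians(U)),0]);mid=np.array([.5133,.2590,.05])
Rt=R.from_quat(s["tcp_rot"]).as_matrix()
print("mid in tool",Rt.T@(mid-s["eef_pos"]),"u in tool",Rt.T@u)
```

```text
t 3.6 p [0.5101 0.262  0.0328] 
R
 [[-0.7106  0.6225 -0.3279]
 [ 0.5638  0.7826  0.2638]
 [ 0.4209  0.0026 -0.9071]] F [ 0.8782  0.5426 -0.0688] op 0.23488105234640985 q [ 0.1575  0.4397  1.8256  0.3415  1.1988 -0.919 ]
mid in tool [ 0.0033 -0.0003 -0.0174] u in tool [-0.9071  0.0018 -0.4209]
```

Emit:
apply_moves(
  moves=[
    [[0.008, 0, -0.018, 0, 0, 0, 1], [0.016, 0, -0.036, 0, 0, 0, 1], [0.018, 0, -0.038, 0, 0, 0, 1], [0.018, 0, -0.038, 0, 0, 0, 1], [0.018, 0, -0.038, 0, 0, 0, 1], [0.008, 0, -0.018, 0, 0, 0, 1], [0, 0, 0, 0, 0, 0, 1]],
  ],
)

```text
time: 4.3
eef_pos: [0.5049, 0.2583, 0.2357]
tcp_rot: [0.322, 0.921, 0.064, -0.209]
contact_force: [0.8, -0.5, -3.5]
opening: 0.236
```

Run:
```python
from h import *
s=st()
a,ca=shot("scene","scene2");b,cb=shot("side","side2")
o=np.zeros((600,800,3),np.uint8)
o[:300,:400]=cv2.resize(a[200:275,200:300],None,fx=4,fy=4,interpolation=cv2.INTER_CUBIC)
o[300:,:400]=cv2.resize(a[165:240,160:260],None,fx=4,fy=4,interpolation=cv2.INTER_CUBIC)
o[:300,400:]=cv2.resize(b[182:257,235:335],None,fx=4,fy=4,interpolation=cv2.INTER_CUBIC)
o[300:,400:]=cv2.resize(b[222:297,235:335],None,fx=4,fy=4,interpolation=cv2.INTER_CUBIC)
cv2.imwrite("pics/crop2.png",o)
```

```text
t 4.3 p [0.5049 0.2583 0.2357] 
R
 [[-0.7053  0.6201 -0.3436]
 [ 0.567   0.7843  0.2517]
 [ 0.4256 -0.0173 -0.9048]] F [ 0.83   -0.5438 -3.5367] op 0.23572770547512809 q [ 0.1568  0.1874  1.7307  0.3072  1.5449 -0.7993]
```

View pics/crop2.png

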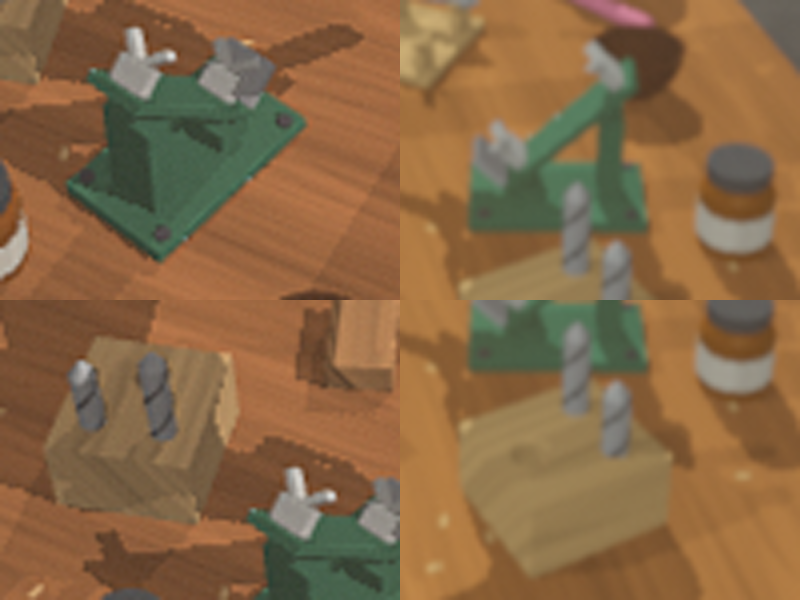

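Run:
```python
from h import *
for nm,n,uv in [("bR","scene",(271.2,230.2)),("bB","scene",(240,258.5)),("bL","scene",(221.7,244.2)),("sL","side",(256,235.2)),("sR","side",(293.2,235.7))]: print(nm,onz(n,uv,.016))
print("hole",onz("side",(235+127/4,222+155/4),.07))
plan([.60,.05,.27],tool(-14,0),hand=1)
```

```text
bR [0.5664 0.0251 0.016 ]
bB [ 0.7028 -0.0129  0.016 ]
bL [ 0.6816 -0.088   0.016 ]
sL [ 0.5465 -0.0611  0.016 ]
sR [ 0.6815 -0.0987  0.016 ]
hole [ 0.5306 -0.2706  0.07  ]
n 6 dist 0.23238037035972625 turn 35.25751161454021
[-0.0283, -0.0173, -0.02, 0.7, -4.21, -4.03, 1],
[-0.0284, -0.0196, -0.0177, 0.7, -4.21, -4.03, 1],
[-0.0281, -0.0218, -0.0153, 0.7, -4.21, -4.03, 1],
[-0.0276, -0.0239, -0.013, 0.7, -4.21, -4.03, 1],
[-0.0267, -0.026, -0.0107, 0.7, -4.21, -4.03, 1],
[-0.0255, -0.0279, -0.0085, 0.7, -4.21, -4.03, 1],
```

Emit:
apply_moves(
  moves=[
    [[-0.028, -0.017, -0.02, 0.7, -4.2, -4.2, 1], [-0.028, -0.02, -0.018, 0.7, -4.2, -4.2, 1], [-0.028, -0.022, -0.015, 0.7, -4.2, -4.2, 1], [-0.028, -0.024, -0.013, 0.7, -4.2, -4.1, 1], [-0.027, -0.026, -0.011, 0.7, -4.2, -4.1, 1], [-0.026, -0.028, -0.008, 0.7, -4.2, -4.1, 1], [0, 0, 0, 0, 0, 0, 1], [0, 0, 0, 0, 0, 0, 1], [0, 0, 0, 0, 0, 0, 1]],
  ],
)

```text
time: 5.3
eef_pos: [0.5935, 0.0434, 0.2388]
tcp_rot: [0.106, 0.994, -0.004, -0.019]
contact_force: [0.5, 1.0, -2.5]
opening: 0.24
```

Run:
```python
from h import *
s=st()
im,c=shot("wrist","w3"); np.savez("w3c.npz",K=c[0],T=c[1])
```

```text
t 5.3 p [0.5935 0.0434 0.2388] 
R
 [[-0.9769  0.2103 -0.0389]
 [ 0.2106  0.9776 -0.0045]
 [ 0.0371 -0.0126 -0.9992]] F [ 0.4759  1.0245 -2.4559] op 0.24011152701003918 q [-0.094   0.1279  1.7482 -0.0084  1.3038 -1.4503]
```

View pics/w3.png

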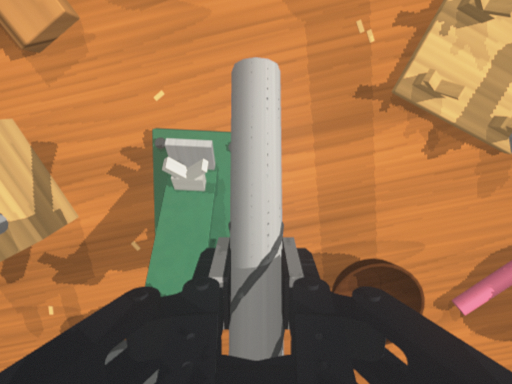

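The wrist view shows the drill held (shank end at (256,60)), the rest's stop plate at (190,145) and its lower saddle at (188,180); the upper saddle is hidden. I shift outward/left/up to see all of the rest.

Emit:
apply_moves(
  moves=[
    [[-0.03, 0.015, -0.025, 0, 0, 0, 1], [-0.03, 0.015, -0.025, 0, 0, 0, 1], [0, 0.01, 0, 0, 0, 0, 1], [0, 0, 0, 0, 0, 0, 1], [0, 0, 0, 0, 0, 0, 1]],
  ],
)

```text
time: 5.85
eef_pos: [0.6564, 0.0765, 0.2739]
tcp_rot: [0.103, 0.994, -0.004, -0.032]
contact_force: [0.8, -0.2, -3.4]
opening: 0.24
```

Run:
```python
from h import *
s=st()
im,c=shot("wrist","w4"); np.savez("w4c.npz",K=c[0],T=c[1])
a=cv2.imread("pics/w3.png")
o=np.zeros((600,800,3),np.uint8)
o[:,:500]=cv2.resize(im[20:320,0:250],None,fx=2,fy=2,interpolation=cv2.INTER_CUBIC)
o[:400,500:]=cv2.resize(a[120:220,140:215],None,fx=4,fy=4,interpolation=cv2.INTER_CUBIC)
cv2.imwrite("pics/crop4.png",o)
```

```text
t 5.85 p [0.6564 0.0765 0.2739] 
R
 [[-0.9766  0.2051 -0.0643]
 [ 0.2057  0.9786 -0.002 ]
 [ 0.0625 -0.0152 -0.9979]] F [ 0.7575 -0.1979 -3.4484] op 0.23964046885922 q [-0.0357  0.2629  1.5284 -0.0043  1.4145 -1.3985]
```

View pics/crop4.png

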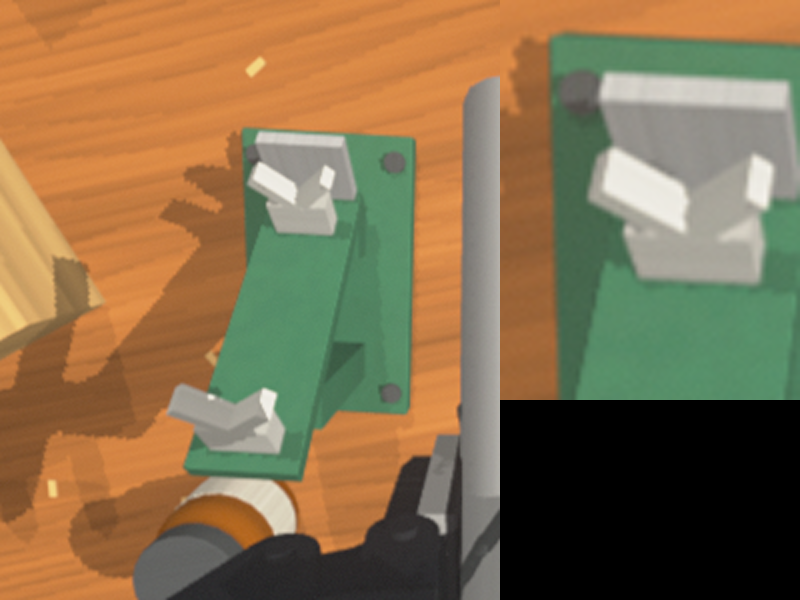

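Run:
```python
from h import *
l=lambda f:(np.load(f)["K"],np.load(f)["T"])
c3,c4=l("w3c.npz"),l("w4c.npz")
P=lambda x,y:(x/2,20+y/2)
TL,TR,BR=[onz("",P(*q),.014,c4) for q in [(243,128),(414,138),(409,410)]]
print(TL,TR,BR,np.linalg.norm(TL-TR),np.linalg.norm(TR-BR))
print("yaw",np.degrees(np.arctan2(*(BR-TR)[1::-1])),90+np.degrees(np.arctan2(*(TR-TL)[1::-1]))-180)
ctr=(TL+BR)/2; print("ctr",ctr)
b1,b2,b3=[onz("",P(*q),.016,c4) for q in [(393,162),(391,393),(252,153)]];print("bolts",b1,b2,b3,np.degrees(np.arctan2(*(b2-b1)[1::-1])),"ctr",(b2+b3)/2)
print("stop plate mid w4",onz("",(150.5,93.5),.065,c4),"w3",onz("",(189,146),.065,c3))
print("plate L,R w4",onz("",P(256,146),.065,c4),onz("",P(346,149),.065,c4))
a=np.radians(-15.4);h=np.array([np.cos(a),np.sin(a),0])
for nm,c,uv in [("w4",c4,(150.5,93.5)),("w3",c3,(189,146))]:
    print(nm,(onz("",uv,.065,c)-ctr)@h,(onz("",uv,.065,c)-ctr)@np.array([-h[1],h[0],0]))
```

```text
[ 0.5294 -0.0588  0.014 ] [0.5551 0.0365 0.014 ] [ 0.7145 -0.0057  0.014 ] 0.09867829548857424 0.16498020322812862
yaw -14.82645870937744 -15.090109669693874
ctr [ 0.622  -0.0322  0.014 ]
bolts [0.5657 0.0217 0.016 ] [ 0.7008 -0.0136  0.016 ] [ 0.544 -0.057  0.016] -14.650853960993668 ctr [ 0.6224 -0.0353  0.016 ]
stop plate mid w4 [ 0.5522 -0.0136  0.065 ] w3 [ 0.5508 -0.0138  0.065 ]
plate L,R w4 [ 0.5471 -0.0359  0.065 ] [0.5579 0.0085 0.065 ]
w4 -0.07215586911854065 -0.0005764103617502472
w3 -0.0734888234247348 -0.0010693976959866534
```

Run:
```python
s=open("h.py").read().replace("U=-38.4\n","""U=-38.4
YR=np.radians(-14.9);HR=np.array([np.cos(YR),np.sin(YR),0]);DR=(HR+[0,0,1])/np.sqrt(2);NR=np.array([-HR[0],-HR[1],1])/np.sqrt(2)
STOP=np.array([.552,-.0137,.065]);MID=STOP+.0875*DR
MT=np.array([.0033,-.0003,-.0174])   # drill mid in tool
RR=tool(-14.9,20.1)
def seat(n=0.,up=0.): return MID+n*NR+up*DR-RR@MT
""");open("h.py","w").write(s)
from h import *
s=st();q=s["qpos"]
D=[([-0.15,0.2871,1.5781,0,1.2786,-.15],[.6744,.0001,.23]),([.2817,.1111,1.8484,.0018,1.1927,-.6441],[.5179,.2554,.1953]),
([.1575,.4397,1.8256,.3415,1.1988,-.919],[.5101,.262,.0328]),([.1062,.3885,1.757,.3266,1.3288,-.9135],[.5406,.2372,.0969]),
([.1568,.1874,1.7307,.3072,1.5449,-.7993],[.5049,.2583,.2357]),([-.094,.1279,1.7482,-.0084,1.3038,-1.4503],[.5935,.0434,.2388]),(q,s["eef_pos"])]
r=least_squares(lambda L:np.concatenate([fk(a,L)[0]-b for a,b in D]),KP);print(r.x,np.abs(r.fun).max())
import h;h.KP=list(r.x);print([round(v,4) for v in h.KP])
for n,up in [(.09,.01),(.03,.01),(0,0)]: print(seat(n,up),ik(seat(n,up),RR,q))
# slip check with w3
K,T=np.load("w3c.npz")["K"],np.load("w3c.npz")["T"]
p3=np.array([.5935,.0434,.2388]);R3=R.from_quat([.106,.994,-.004,-.019]).as_matrix()
ut=np.array([-.907,.002,-.421]);
for o in [[0,0,0],[0,0,-.011]]: print("shank px",proj("",p3+R3@(MT-.0875*ut+o),(K,T)))
plan(seat(.09,.01),RR,hand=1)
```

```text
t 5.9 p [0.656  0.0765 0.2735] 
R
 [[-0.9765  0.2053 -0.0654]
 [ 0.2058  0.9786 -0.0015]
 [ 0.0637 -0.0149 -0.9979]] F [-1.0152 -0.1605 -3.1659] op 0.23943898160932378 q [-0.0358  0.2628  1.5295 -0.0039  1.4147 -1.3986]
[0.4252 0.5693 0.2408 0.2528 0.1005] 0.003491954997655311
[np.float64(0.4252), np.float64(0.5693), np.float64(0.2408), np.float64(0.2528), np.float64(0.1005)]
[ 0.566  -0.0171  0.1824] (array([-0.1991, -0.101 ,  2.1148, -0.0298,  0.7778, -1.4923]), np.float64(1.0396963671943649e-11))
[ 0.607  -0.028   0.1399] (array([-0.2041,  0.0524,  2.0489, -0.0302,  0.6902, -1.495 ]), np.float64(1.2361226712359616e-10))
[ 0.6206 -0.0317  0.1117] (array([-0.2056,  0.1232,  2.0312, -0.0314,  0.6371, -1.4944]), np.float64(2.8067412248533596e-09))
shank px [254.6125  70.0164]
shank px [254.5139  68.6019]
n 4 dist 0.15862288715790815 turn 23.93727094318146
[0.0157, -0.0272, 0.0242, -0.1, -5.93, 0.79, 1],
[0.0177, -0.0275, 0.0224, -0.1, -5.93, 0.79, 1],
[0.0196, -0.0278, 0.0205, -0.1, -5.93, 0.79, 1],
[0.0212, -0.0281, 0.0183, -0.1, -5.93, 0.79, 1],
```

Emit:
apply_moves(
  moves=[
    [[0.0157, -0.0272, 0.0242, -0.1, -5.9, 0.8, 1], [0.0177, -0.0275, 0.0224, -0.1, -5.9, 0.8, 1], [0.0196, -0.0278, 0.0205, -0.1, -5.9, 0.8, 1], [0.0212, -0.0281, 0.0183, -0.1, -5.9, 0.8, 1], [0, 0, 0, 0, 0, 0, 1], [0, 0, 0, 0, 0, 0, 1], [0, 0, 0, 0, 0, 0, 1]],
  ],
)

```text
time: 6.6
eef_pos: [0.5429, -0.0172, 0.1582]
tcp_rot: [0.129, 0.978, -0.023, 0.161]
contact_force: [-0.4, -0.6, -2.2]
opening: 0.235
```

```bash
sed -i 's/^KP=.*/KP=[.4252,.5693,.2408,.2528,.1005]/' h.py
python3 - <<'E'
from h import *
s=st()
plan(seat(.035,.008),RR,hand=1,vmax=.02)
E
```

```text
t 6.6 p [ 0.5429 -0.0172  0.1582] 
R
 [[-0.9148  0.2604  0.3087]
 [ 0.2458  0.9655 -0.086 ]
 [-0.3205 -0.0028 -0.9473]] F [-0.4316 -0.6295 -2.197 ] op 0.23517947791207264 q [-0.2091 -0.0923  2.1519 -0.0292  0.7565 -1.499 ]
n 4 dist 0.062148871275032026 turn 1.4319121462800828
[-0.0128, 0.0016, 0.0086, -0.05, -0.35, -0.03, 1],
[-0.0128, 0.0015, 0.0087, -0.05, -0.35, -0.03, 1],
[-0.0127, 0.0015, 0.0088, -0.05, -0.35, -0.03, 1],
[-0.0127, 0.0015, 0.0088, -0.05, -0.35, -0.03, 1],
```

Emit:
apply_moves(
  moves=[
    [[-0.013, 0.0015, 0.002, 0, -0.4, 0, 1], [-0.013, 0.0015, 0.008, 0, -0.4, 0, 1], [-0.013, 0.0015, 0.01, 0, -0.4, 0, 1], [-0.013, 0.0015, 0.01, 0, -0.3, 0, 1], [0, 0, 0, 0, 0, 0, 1], [0, 0, 0, 0, 0, 0, 1]],
  ],
)

```text
time: 7.2
eef_pos: [0.6106, -0.028, 0.1529]
tcp_rot: [0.129, 0.975, -0.025, 0.18]
contact_force: [-0.1, 0.2, -3.5]
opening: 0.241
```

Run:
```python
from h import *
s=st(); e=s["eef_pos"]-seat(); print("n",e@NR,"up",e@DR,"lat",e@np.cross(NR,DR))
shot("wrist","w5")
plan(seat(.02,.006),RR,hand=1,vmax=.02)
```

```text
t 7.2 p [ 0.6106 -0.028   0.1529] 
R
 [[-0.9024  0.2599  0.3437]
 [ 0.2421  0.9656 -0.0946]
 [-0.3565 -0.0022 -0.9343]] F [-0.1489  0.2148 -3.5023] op 0.24119750170651383 q [-0.2019  0.0568  2.0225 -0.037   0.6988 -1.4862]
n 0.03666525016554418 up 0.021680026729524696 lat 0.0009173319381749279
n 2 dist 0.023137045042086565 turn 0.8588319372458554
[0.0038, -0.0004, 0.0109, -0.09, 0.42, -0.06, 1],
[0.0037, -0.0004, 0.0109, -0.09, 0.42, -0.06, 1],
```

Emit:
apply_moves(
  moves=[
    [[0.004, -0.0005, 0.01, -0.1, 0.4, 0, 1], [0.004, -0.0005, 0.01, -0.1, 0.4, 0, 1], [0, 0, 0, 0, 0, 0, 1], [0, 0, 0, 0, 0, 0, 1]],
  ],
)

```text
time: 7.65
eef_pos: [0.6091, -0.0286, 0.1301]
tcp_rot: [0.128, 0.976, -0.022, 0.173]
contact_force: [-0.3, 0.2, -3.1]
opening: 0.237
```

Run:
```python
from h import *
s=st(); e=s["eef_pos"]-seat(); print("n",e@NR,"up",e@DR,"lat",e@np.cross(NR,DR))
a,ca=shot("scene");b,cb=shot("side");w,_=shot("wrist")
o=np.zeros((600,800,3),np.uint8)
o[:300,:400]=cv2.resize(a[190:265,205:305],None,fx=4,fy=4,interpolation=cv2.INTER_CUBIC)
o[:300,400:]=cv2.resize(b[167:242,235:335],None,fx=4,fy=4,interpolation=cv2.INTER_CUBIC)
o[300:,:400]=cv2.resize(w,(400,300))
cv2.imwrite("pics/crop6.png",o)
plan(seat(.004,.004),RR,hand=1,vmax=.01)
```

```text
t 7.65 p [ 0.6091 -0.0286  0.1301] 
R
 [[-0.9074  0.2583  0.3315]
 [ 0.2431  0.9661 -0.0873]
 [-0.3427  0.0014 -0.9394]] F [-0.2998  0.1745 -3.139 ] op 0.2374488578220241 q [-0.2059  0.0898  2.0318 -0.0284  0.6708 -1.4961]
n 0.021479466937594918 up 0.004637811664613169 lat -5.94361999808027e-05
n 2 dist 0.0177212332116167 turn 0.10110797640714952
[-0.0032, -0.0, 0.0083, 0.03, -0.01, -0.04, 1],
[-0.0032, -0.0, 0.0083, 0.03, -0.01, -0.04, 1],
```

View pics/crop6.png

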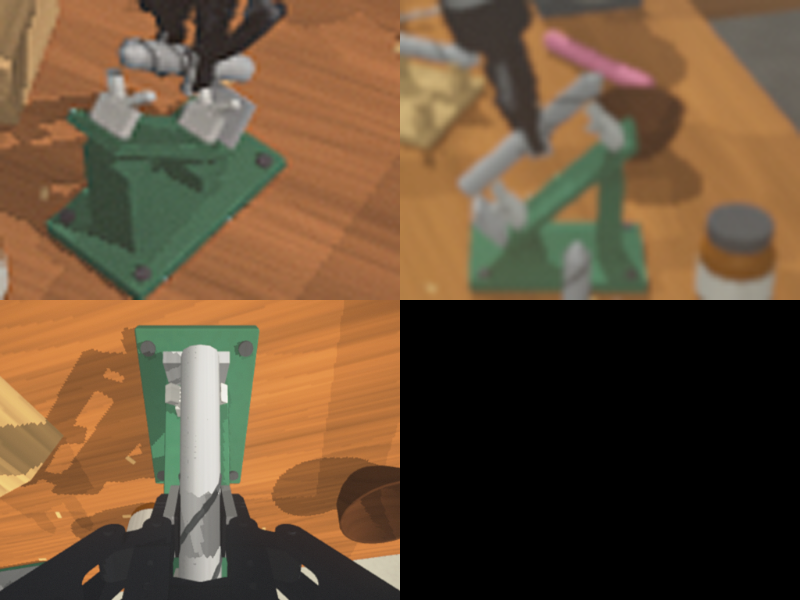

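The drill hovers over the rest at 45°, point up the slope, about 2 mm to tool +y of the rest's centre line (drill centre 200 vs plate centre 197 in the wrist thumbnail). Correct and lower.

Emit:
apply_moves(
  moves=[
    [[-0.003, -0.002, 0.008, 0, 0, 0, 1], [-0.003, -0.0005, 0.006, 0, 0, 0, 1], [0, 0, 0, 0, 0, 0, 1], [0, 0, 0, 0, 0, 0, 1]],
  ],
)

```text
time: 8.2
eef_pos: [0.6203, -0.0344, 0.1195]
tcp_rot: [0.128, 0.976, -0.022, 0.174]
contact_force: [-0.6, 0.1, -3.0]
opening: 0.24
```

Run:
```python
from h import *
s=st(); e=s["eef_pos"]-seat(); print("n",e@NR,"up",e@DR,"lat",e@np.cross(NR,DR))
plan(seat(.001,.003)+.002*np.cross(DR,NR),RR,hand=1,vmax=.01); print(RR.T@np.cross(NR,DR), RR.T@NR,RR.T@DR)
```

```text
t 8.2 p [ 0.6203 -0.0344  0.1195] 
R
 [[-0.9065  0.2583  0.3339]
 [ 0.2429  0.9661 -0.0878]
 [-0.3452  0.0015 -0.9385]] F [-0.6422  0.0798 -2.9972] op 0.23971464431911374 q [-0.2123  0.1284  2.0121 -0.0257  0.649  -1.5039]
n 0.005255395378704213 up 0.0058490918823374625 lat -0.002765445422666529
n 1 dist 0.005177993924115754 turn 0.1455524187565066
[0.0008, 0.0008, 0.0051, 0.06, 0.1, -0.09, 1],
[-0.  1.  0.] [ 0.421  0.    -0.907] [-0.907  0.    -0.421]
```

Lower normal to the slope in small steps, watching the force.

Emit:
apply_moves(
  moves=[
    [[-0.0015, 0.0005, 0.003, 0, 0, 0, 1], [-0.001, 0, 0.002, 0, 0, 0, 1], [0, 0, 0, 0, 0, 0, 1]],
  ],
)

```text
time: 8.5
eef_pos: [0.6239, -0.0351, 0.1162]
tcp_rot: [0.128, 0.976, -0.022, 0.172]
contact_force: [-1.7, -0.3, -1.7]
opening: 0.239
```

```bash
cat >> h.py <<'E'
def rs():
    s=ctrl.get_state(); e=s["eef_pos"]-seat(); F=s["contact_force"]; L=np.cross(NR,DR)
    print("t",s["time"],"n %.4f up %.4f lat %.4f"%(e@NR,e@DR,e@L),"F n,up,lat",F@NR,F@DR,F@L,"op",s["opening"])
E
python3 -c "from h import *;rs()"
```

```text
t 8.5 n 0.0004 up 0.0061 lat -0.0025 F n,up,lat -0.08839676283630915 -2.2591688607442726 -0.6786692875840478 op 0.23870449191397541
```

Emit:
apply_moves(
  moves=[
    [[0.0025, 0, 0.0018, 0, 0, 0, 1], [0.001, 0, 0.0008, 0, 0, 0, 1], [0, 0, 0, 0, 0, 0, 1]],
  ],
)

```text
time: 8.8
eef_pos: [0.624, -0.0351, 0.1163]
tcp_rot: [0.128, 0.976, -0.023, 0.176]
contact_force: [-0.8, -0.2, -2.4]
opening: 0.238
```

```bash
python3 -c "from h import *;rs()"
```

```text
t 8.8 n 0.0003 up 0.0061 lat -0.0025 F n,up,lat -1.1840284007805888 -2.2504731335764996 -0.37143730331994873 op 0.23771333703093409
```

Emit:
apply_moves(
  moves=[
    [[0.0045, 0, 0.0022, 0, 0, 0, 1], [0.0045, 0, 0.0022, 0, 0, 0, 1], [0, 0, 0, 0, 0, 0, 1]],
  ],
)

```text
time: 9.1
eef_pos: [0.6197, -0.034, 0.1117]
tcp_rot: [0.128, 0.975, -0.023, 0.18]
contact_force: [-1.1, -0.0, 0.1]
opening: 0.235
```

```bash
python3 -c "from h import *;rs()"
```

```text
t 9.1 n 0.0003 up -0.0002 lat -0.0025 F n,up,lat 0.8443665291235753 -0.6493027700012899 -0.3123297452808137 op 0.2346482189272629
```

Emit:
apply_moves(
  moves=[
    [[0.0035, 0, 0.002, 0, 0, 0, 1], [0, 0, 0, 0, 0, 0, 1]],
  ],
)

```text
time: 9.3
eef_pos: [0.6198, -0.034, 0.1119]
tcp_rot: [0.128, 0.974, -0.024, 0.184]
contact_force: [-3.1, 0.6, -1.6]
opening: 0.234
```

```bash
python3 -c "from h import *;rs()"
```

```text
t 9.3 n 0.0004 up -0.0000 lat -0.0025 F n,up,lat 1.0810409948882524 -3.413273952073774 -0.22017522342434914 op 0.23412784524769256
```

Emit:
apply_moves(
  moves=[
    [[0.0045, 0, 0.002, 0, 0, 0, 1], [0.0045, 0, 0.002, 0, 0, 0, 1]],
  ],
)

```text
time: 9.5
eef_pos: [0.6201, -0.0339, 0.1119]
tcp_rot: [0.127, 0.972, -0.025, 0.194]
contact_force: [1.5, -2.0, 8.7]
opening: 0.239
```

```bash
python3 -c "from h import *;rs();s=st()"
```

```text
t 9.5 n 0.0002 up 0.0002 lat -0.0023 F n,up,lat 4.729624273979988 7.542183292276329 -1.5254546510942006 op 0.23931382374160096
t 9.5 p [ 0.6201 -0.0339  0.1119] 
R
 [[-0.8923  0.2574  0.3709]
 [ 0.2381  0.9663 -0.0976]
 [-0.3835  0.0012 -0.9235]] F [ 1.5297 -1.9855  8.6775] op 0.23931382374160096 q [-0.2105  0.1249  2.0403 -0.0326  0.5834 -1.4971]
```

Emit:
apply_moves(
  moves=[
    [[-0.002, 0, -0.001, 0, 1.0, 0, 1], [0, 0, 0, 0, 0, 0, 1], [0, 0, 0, 0, 0, 0, -0.3], [0, 0, 0, 0, 0, 0, -0.3], [0, 0, 0, 0, 0, 0, -0.3], [0, 0, 0, 0, 0, 0, -0.3], [0, 0, 0, 0, 0, 0, -0.3], [0, 0, 0, 0, 0, 0, -0.3]],
  ],
)

```text
time: 10.3
eef_pos: [0.6193, -0.0334, 0.1099]
tcp_rot: [0.128, 0.975, -0.023, 0.183]
contact_force: [0.5, 0.6, 0.7]
opening: 0.652
```

Run:
```python
from h import *
rs();s=st()
a,ca=shot("scene","scene7");b,cb=shot("side","side7");w,cw=shot("wrist","w7");np.savez("w7c.npz",K=cw[0],T=cw[1])
o=np.zeros((600,800,3),np.uint8)
o[:300,:400]=cv2.resize(a[190:265,205:305],None,fx=4,fy=4,interpolation=cv2.INTER_CUBIC)
o[:300,400:]=cv2.resize(b[167:242,235:335],None,fx=4,fy=4,interpolation=cv2.INTER_CUBIC)
o[300:,:400]=cv2.resize(w[60:210,156:356],None,fx=2,fy=2,interpolation=cv2.INTER_CUBIC)
cv2.imwrite("pics/crop7.png",o)
```

```text
t 10.3 n -0.0006 up -0.0018 lat -0.0020 F n,up,lat 0.2805566183268647 0.7371126105446 0.6818054944360868 op 0.6519153877560107
t 10.3 p [ 0.6193 -0.0334  0.1099] 
R
 [[-0.9006  0.257   0.3506]
 [ 0.24    0.9664 -0.0918]
 [-0.3624  0.0015 -0.932 ]] F [0.4873 0.5759 0.7196] op 0.6519153877560107 q [-0.2105  0.1339  2.03   -0.0289  0.6074 -1.5005]
```

View pics/crop7.png

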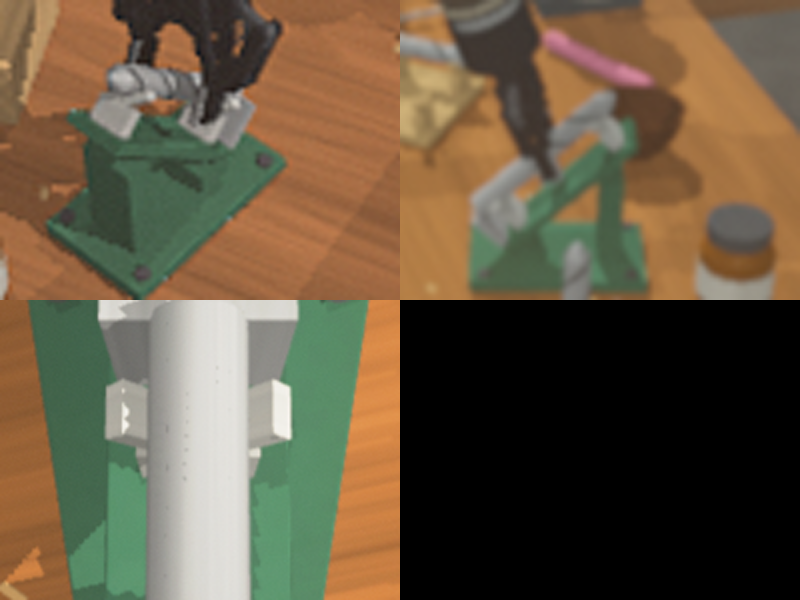

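Run:
```python
from h import *
q0=ctrl.get_state()["qpos"]; H=np.array([.533,-.269,0])
for T in (55,62):
  for y in (-40,-20,0,20,40,60):
    Rm=tool(y,T); r=[]
    for z in (.19,.1025):
        p=H+[0,0,z+.012]+.018*Rm[:,2]
        best=min((ik(p,Rm,g) for g in (q0,np.r_[q0[:3],1.,1.,0.],np.r_[q0[:3],-1.,1.,-1.])),key=lambda a:a[1]); r.append((best[0].round(2),round(best[1],4)))
    print(T,y,r)
```

```text
55 -40 [(array([-0.53, -0.13,  2.31, -1.53,  0.24,  0.06]), np.float64(0.1024)), (array([-0.53,  0.03,  2.28, -1.53,  0.24,  0.08]), np.float64(0.1212))]
55 -20 [(array([-0.74, -0.18,  2.32,  1.06,  0.31, -2.84]), np.float64(0.0747)), (array([-0.71, -0.02,  2.3 ,  1.06,  0.24, -2.84]), np.float64(0.1896))]
55 0 [(array([-0.79, -0.14,  2.22,  0.86,  0.61, -2.84]), np.float64(0.1972)), (array([-0.75,  0.01,  2.22,  0.84,  0.48, -2.84]), np.float64(0.2908))]
55 20 [(array([-0.8 , -0.06,  2.09,  0.71,  0.86, -2.84]), np.float64(0.3175)), (array([-0.76,  0.07,  2.11,  0.67,  0.71, -2.84]), np.float64(0.4052))]
55 40 [(array([-0.98,  0.17,  2.  ,  1.  ,  1.31,  2.58]), np.float64(0.0)), (array([-0.98,  0.32,  2.02,  1.05,  1.23,  2.43]), np.float64(0.0))]
55 60 [(array([-0.95,  0.31,  1.83,  0.84,  1.54,  2.44]), np.float64(0.0)), (array([-0.95,  0.44,  1.85,  0.85,  1.44,  2.33]), np.float64(0.0))]
62 -40 [(array([-0.53, -0.15,  2.31, -1.53,  0.24,  0.06]), np.float64(0.1025)), (array([-0.53,  0.01,  2.29, -1.53,  0.24,  0.09]), np.float64(0.2291))]
62 -20 [(array([-0.72, -0.2 ,  2.33,  1.09,  0.26, -2.84]), np.float64(0.1655)), (array([-0.71, -0.04,  2.3 ,  1.08,  0.24, -2.84]), np.float64(0.2929))]
62 0 [(array([-0.79, -0.16,  2.24,  0.92,  0.57, -2.84]), np.float64(0.2758)), (array([-0.74, -0.01,  2.24,  0.89,  0.44, -2.84]), np.float64(0.3775))]
62 20 [(array([-0.81, -0.08,  2.11,  0.78,  0.84, -2.84]), np.float64(0.3803)), (array([-0.76,  0.06,  2.12,  0.73,  0.7 , -2.84]), np.float64(0.478))]
62 40 [(array([-1.01,  0.21,  2.02,  1.1 ,  1.38,  2.5 ]), np.float64(0.0)), (array([-1.01,  0.36,  2.03,  1.14,  1.31,  2.35]), np.float64(0.0))]
62 60 [(array([-0.97,  0.35,  1.83,  0.92,  1.61,  2.4 ]), np.float64(0.0)), (array([-0.97,  0.49,  1.84,  0.92,  1.52,  2.29]), np.float64(0.0))]
```

Emit:
apply_moves(
  moves=[
    [[0, 0, 0, 0, 0, 0, -0.3], [0, 0, 0, 0, 0, 0, -0.3], [0, 0, 0, 0, 0, 0, -0.3], [0, 0, 0, 0, 0, 0, -0.3], [0, 0, 0, 0, 0, 0, -0.3], [0, 0, 0, 0, 0, 0, -0.3], [0, 0, 0, 0, 0, 0, -0.3], [0, 0, 0, 0, 0, 0, -0.3]],
  ],
)

```text
time: 11.25
eef_pos: [0.6195, -0.0334, 0.1103]
tcp_rot: [0.127, 0.974, -0.023, 0.183]
contact_force: [-0.7, 0.4, -0.1]
opening: 0.65
```

```bash
cat >> h.py <<'E'
FL=np.diag([-1.,-1.,1.])   # half turn about tool z
def toolf(y,t): return tool(y,t)@FL
E
python3 - <<'E'
from h import *
q0=ctrl.get_state()["qpos"]; H=np.array([.533,-.269,0]); T=60
Rg=toolf(-14.9,15); p=MID+.012*DR+.018*Rg[:,2]
for b in (.08,0.): qr=ik(p-b*Rg[:,2],Rg,np.r_[q0[:5],q0[5]+np.pi]); print("regrasp",b,qr[0].round(3),qr[1])
for y in (-10,10,30,50,70):
    Rm=toolf(y,T); 
    for z in (.19,.1025):
        pp=H+[0,0,z+.012]+.018*Rm[:,2]
        best=min((ik(pp,Rm,g) for g in (qr[0],np.r_[q0[:3],1.,1.,0.])),key=lambda a:a[1]); print(y,z,best[0].round(2),round(best[1],4))
plan(ctrl.get_state()["eef_pos"]-.11*R.from_quat(ctrl.get_state()["tcp_rot"]).as_matrix()[:,2],R.from_quat(ctrl.get_state()["tcp_rot"]).as_matrix(),hand=-.3)
E
```

```text
regrasp 0.08 [-0.207  0.023  1.957 -0.018  0.9    1.633] 2.0371768508220538e-12
regrasp 0.0 [-0.209  0.16   1.963 -0.019  0.758  1.634] 1.2490009027033011e-15
-10 0.19 [-0.86 -0.14  2.36  1.58  0.58 -0.4 ] 0.0
-10 0.1025 [-0.86  0.06  2.38  1.9   0.62 -0.78] 0.0
10 0.19 [-0.97 -0.03  2.25  1.35  0.94 -0.46] 0.0
10 0.1025 [-0.97  0.15  2.27  1.5   0.91 -0.71] 0.0
30 0.19 [-1.    0.12  2.1   1.16  1.23 -0.56] 0.0
30 0.1025 [-1.    0.28  2.11  1.23  1.17 -0.74] 0.0
50 0.19 [-0.99  0.27  1.92  0.99  1.48 -0.67] 0.0
50 0.1025 [-0.99  0.41  1.94  1.    1.39 -0.8 ] 0.0
70 0.19 [-0.94  0.41  1.74  0.81  1.7  -0.79] 0.0
70 0.1025 [-0.94  0.53  1.75  0.81  1.6  -0.89] 0.0
n 3 dist 0.10999999999999999 turn 3.555968236953807e-15
[-0.0, 0.0, -0.0367, 0.0, -0.0, 0.0, -0.3],
[-0.0, 0.0, -0.0367, 0.0, -0.0, 0.0, -0.3],
[-0.0, 0.0, -0.0367, 0.0, -0.0, 0.0, -0.3],
```

Emit:
apply_moves(
  moves=[
    [[0, 0, -0.02, 0, 0, 0, -0.3], [0, 0, -0.035, 0, 0, 0, -0.3], [0, 0, -0.035, 0, 0, 0, -0.3], [0, 0, 0, 0, 0, 8.5, -0.3], [0, 0, 0, 0, 0, 8.5, -0.3], [0, 0, 0, 0, 0, 8.5, -0.3], [0, 0, 0, 0, 0, 8.5, -0.3], [0, 0, 0, 0, 0, 8.5, -0.3], [0, 0, 0, 0, 0, 8.5, -0.3], [0, 0, 0, 0, 0, 8.5, -0.3], [0, 0, 0, 0, 0, 8.5, -0.3], [0, 0, 0, 0, 0, 8.5, -0.3]],
  ],
)

```text
time: 12.45
eef_pos: [0.5864, -0.0247, 0.1984]
tcp_rot: [0.71, 0.679, 0.097, 0.158]
contact_force: [0.1, 1.0, 0.7]
opening: 0.651
```

Emit:
apply_moves(
  moves=[
    [[0, 0, 0, 0, 0, 8.5, -0.3], [0, 0, 0, 0, 0, 8.5, -0.3], [0, 0, 0, 0, 0, 8.5, -0.3], [0, 0, 0, 0, 0, 8.5, -0.3], [0, 0, 0, 0, 0, 8.5, -0.3], [0, 0, 0, 0, 0, 8.5, -0.3], [0, 0, 0, 0, 0, 8.5, -0.3], [0, 0, 0, 0, 0, 8.5, -0.3], [0, 0, 0, 0, 0, 8.5, -0.3], [0, 0, 0, 0, 0, 8.5, -0.3], [0, 0, 0, 0, 0, 0, -0.3]],
  ],
)

```text
time: 13.55
eef_pos: [0.5857, -0.0246, 0.1981]
tcp_rot: [0.983, 0.013, 0.178, 0.049]
contact_force: [0.3, -0.6, -0.4]
opening: 0.655
```

Run:
```python
from h import *
s=st()
im,c=shot("wrist","w8"); np.savez("w8c.npz",K=c[0],T=c[1])
a,_=shot("scene","scene8");b,_=shot("side","side8")
o=np.zeros((600,800,3),np.uint8)
o[:300,:400]=cv2.resize(im,(400,300))
o[300:,:400]=cv2.resize(a[190:265,205:305],None,fx=4,fy=4,interpolation=cv2.INTER_CUBIC)
o[:300,400:]=cv2.resize(b[167:242,235:335],None,fx=4,fy=4,interpolation=cv2.INTER_CUBIC)
o[300:,400:]=cv2.resize(b[222:297,235:335],None,fx=4,fy=4,interpolation=cv2.INTER_CUBIC)
cv2.imwrite("pics/crop8.png",o)
Rg=toolf(-14.9,15); p=MID+.012*DR+.018*Rg[:,2]
plan(p-.07*Rg[:,2],Rg,hand=-.3)
```

```text
t 13.55 p [ 0.5857 -0.0246  0.1981] 
R
 [[ 0.9361  0.0082  0.3515]
 [ 0.0433 -0.9948 -0.0919]
 [ 0.349   0.1012 -0.9317]] F [ 0.2798 -0.6337 -0.4491] op 0.655184098516382 q [-0.2073 -0.0603  2.0509 -0.025   0.7797  1.3513]
n 3 dist 0.024981760823651597 turn 17.723929696987337
[0.0051, 0.0009, 0.0065, 0.27, -2.09, 5.52, -0.3],
[0.0054, 0.0004, 0.0063, 0.27, -2.09, 5.52, -0.3],
[0.0057, -0.0001, 0.0061, 0.27, -2.09, 5.52, -0.3],
```

View pics/crop8.png

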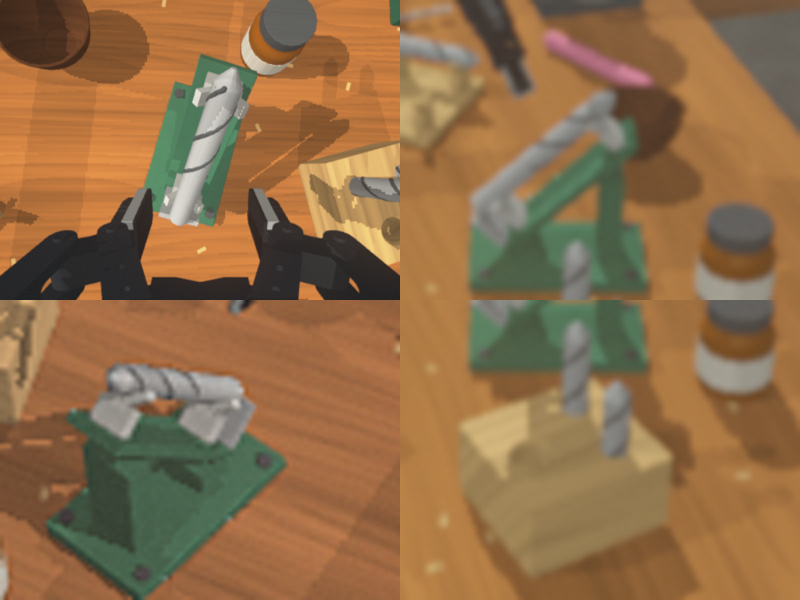

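The drill rests in both saddles against the plate, released and stable. With the hand empty I look at the hole from above before regrasping.

Run:
```python
from h import *
plan([.515,-.264,.22],toolf(-15,0),hand=-.3)
```

```text
n 6 dist 0.2505767384611761 turn 27.00262831366823
[-0.0116, 0.0399, -0.0039, 0.5, -3.53, 2.75, -0.3],
[-0.0099, 0.0404, -0.0036, 0.5, -3.53, 2.75, -0.3],
[-0.0082, 0.0408, -0.0034, 0.5, -3.53, 2.75, -0.3],
[-0.0064, 0.0411, -0.0033, 0.5, -3.53, 2.75, -0.3],
[-0.0046, 0.0414, -0.0033, 0.5, -3.53, 2.75, -0.3],
[-0.0028, 0.0415, -0.0034, 0.5, -3.53, 2.75, -0.3],
```

Emit:
apply_moves(
  moves=[
    [[0, 0, -0.03, 0, 0, 0, -0.3], [-0.0115, 0.04, -0.004, 0.5, -3.5, 2.75, -0.3], [-0.01, 0.04, -0.004, 0.5, -3.5, 2.75, -0.3], [-0.008, 0.041, -0.004, 0.5, -3.5, 2.75, -0.3], [-0.006, 0.041, -0.004, 0.5, -3.5, 2.75, -0.3], [-0.005, 0.041, -0.003, 0.5, -3.5, 2.75, -0.3], [-0.003, 0.041, -0.003, 0.5, -3.5, 2.75, -0.3], [0, 0, 0, 0, 0, 0, -0.3], [0, 0, 0, 0, 0, 0, -0.3]],
  ],
)

```text
time: 14.6
eef_pos: [0.5025, -0.2678, 0.2514]
tcp_rot: [0.992, -0.125, -0.005, -0.0]
contact_force: [1.2, 0.6, -0.4]
opening: 0.647
```

Run:
```python
from h import *
s=st()
im,c=shot("wrist","w9"); np.savez("w9c.npz",K=c[0],T=c[1])
print("hole guess px",proj("",[.533,-.269,.07],c))
g=cv2.cvtColor(im,cv2.COLOR_BGR2GRAY)
u,v=proj("",[.533,-.269,.07],c).astype(int)
x0,y0=max(u-60,0),max(v-60,0);p=g[y0:y0+120,x0:x0+120]
for th in (50,70,90):
    n,l,S,C=cv2.connectedComponentsWithStats((p<th).astype(np.uint8))
    for k in range(1,n):
        if S[k][4]>150: print(th,S[k]+[x0,y0,0,0,0],C[k]+[x0,y0])
```

```text
t 14.6 p [ 0.5025 -0.2678  0.2514] 
R
 [[ 0.9689 -0.2471 -0.0094]
 [-0.2471 -0.969   0.0019]
 [-0.0096  0.0005 -1.    ]] F [ 1.1677  0.6149 -0.406 ] op 0.6469672507067424 q [-0.6659  0.0443  1.8142 -0.0045  1.2917  1.1558]
hole guess px [249.0058 135.3918]
90 [288  75  15  27 186] [296.8118  84.2366]
```

View pics/w9.png

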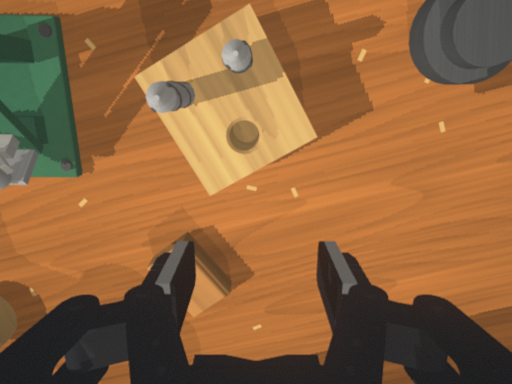

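Run:
```python
from h import *
im=cv2.imread("pics/w9.png");d=np.load("w9c.npz");c=(d["K"],d["T"])
g=cv2.cvtColor(im,cv2.COLOR_BGR2GRAY).astype(float)
for r in (128,136,144): print(r,g[r,214:272:2].astype(int))
p=g[108:166,212:272]
for f in (.7,.8,.85):
    m=(p<f*np.median(p)).astype(np.uint8)
    n,l,S,C=cv2.connectedComponentsWithStats(m);k=1+np.argmax(S[1:,4]);cn=max(cv2.findContours((l==k).astype(np.uint8),0,1)[0],key=len)
    e=cv2.fitEllipse(cv2.convexHull(cn)); uv=np.array(e[0])+[212,108]; print(f,S[k],uv,e[1],onz("",uv,.07,c))
co=[onz("",q,.07,c) for q in [(138,80),(250,4),(317,136),(211,195)]]
print(np.array(co),[np.linalg.norm(co[i]-co[(i+1)%4]) for i in range(4)])
x=(co[1]+co[0]-co[2]-co[3]);print("block yaw",np.degrees(np.arctan2(x[1],x[0])),"ctr",np.mean(co,0),"hole from block",np.mean(co,0)-.03*x/np.linalg.norm(x))
```

```text
128 [199 201 198 197 194 191 177 133 126  99 117 118 115 118 128 127 128 126
 124 125 127 129 180 183 168 163 162 168 172]
136 [190 194 199 200 201 198 153 128 100 100  96 113 117 117 118 123 126 129
 128 127 126 118 118 187 185 176 175 175 173]
144 [176 183 188 192 197 200 203 167 132 117 101 103 103 106 103 100 102 101
 101 100 110 152 176 183 189 190 183 178 177]
0.7 [ 16  14  31  29 477] [242.9192 135.6975] (28.479270935058594, 29.76934814453125) [ 0.5341 -0.2633  0.07  ]
0.8 [ 15  13  32  32 807] [242.2655 135.7435] (31.85387420654297, 32.15616989135742) [ 0.5343 -0.2627  0.07  ]
0.85 [ 14  12  33  34 850] [242.2623 135.8392] (32.183319091796875, 33.82176971435547) [ 0.5342 -0.2627  0.07  ]
[[ 0.606  -0.1844  0.07  ]
 [ 0.6404 -0.2979  0.07  ]
 [ 0.5165 -0.3313  0.07  ]
 [ 0.4849 -0.2172  0.07  ]] [np.float64(0.11863094976567545), np.float64(0.12830475151948076), np.float64(0.11846663972213779), np.float64(0.12543683334254557)]
block yaw 15.130025275838856 ctr [ 0.562  -0.2577  0.07  ] hole from block [ 0.533  -0.2655  0.07  ]
```

```bash
cat >> h.py <<'E'
LR=np.cross(NR,DR); MID2=MID-.0024*LR; RG=toolf(-14.9,15); PG=MID2+.012*DR+.018*RG[:,2]
HOLE=np.array([.534,-.2635,.07])
E
python3 - <<'E'
from h import *
d=np.load("w8c.npz");c=(d["K"],d["T"])
print("tip px pred",proj("",MID2+.0875*DR,c),"seen ~(296,89)")
im=cv2.imread("pics/w8.png");hsv=cv2.cvtColor(im,cv2.COLOR_BGR2HSV)
# drill axis in w8: low-saturation mask centre at flute rows
m=(hsv[...,1]<40)&(hsv[...,2]>90)
for t in (.0,.03,.05):
    P=MID2+t*DR; u,v=proj("",P,c); r=int(round(v)); x=np.where(m[r,int(u)-40:int(u)+40])[0]+int(u)-40; print(t,"pred",u,v,"mask",x.min(),x.max(),(x.min()+x.max())/2)
plan(PG-.09*RG[:,2],RG,hand=-.3)
E
```

```text
tip px pred [300.7465  84.5532] seen ~(296,89)
0.0 pred 256.6038847211686 203.86459511372001 mask 239 273 256.0
0.03 pred 269.106809800144 170.07090283382541 mask 250 287 268.5
0.05 pred 278.7835567246441 143.91598262344417 mask 259 313 286.0
n 6 dist 0.26213917611156284 turn 15.552005680099974
[0.0062, -0.0426, 0.0076, -0.0, 2.59, 0.11, -0.3],
[0.0058, -0.0426, 0.0079, -0.0, 2.59, 0.11, -0.3],
[0.0054, -0.0426, 0.0082, -0.0, 2.59, 0.11, -0.3],
[0.0049, -0.0426, 0.0084, -0.0, 2.59, 0.11, -0.3],
[0.0045, -0.0426, 0.0086, -0.0, 2.59, 0.11, -0.3],
[0.004, -0.0426, 0.0088, -0.0, 2.59, 0.11, -0.3],
```

Emit:
apply_moves(
  moves=[
    [[0.006, -0.0425, 0.005, 0, 2.6, 0.1, -0.3], [0.006, -0.0425, 0.006, 0, 2.6, 0.1, -0.3], [0.005, -0.0425, 0.006, 0, 2.6, 0.1, -0.3], [0.005, -0.0425, 0.006, 0, 2.6, 0.1, -0.3], [0.0045, -0.0425, 0.006, 0, 2.6, 0.1, -0.3], [0.004, -0.0425, 0.006, 0, 2.6, 0.1, -0.3], [0, 0, 0, 0, 0, 0, -0.3], [0, 0, 0, 0, 0, 0, -0.3]],
  ],
)

```text
time: 15.45
eef_pos: [0.599, -0.0082, 0.2175]
tcp_rot: [0.983, -0.118, 0.137, 0.015]
contact_force: [-0.2, -0.8, -0.7]
opening: 0.655
```

Run:
```python
from h import *
s=st(); print("in tool to PG",RG.T@(PG-s["eef_pos"])); plan(PG-.05*RG[:,2],RG,hand=-.3)
```

```text
t 15.45 p [ 0.599  -0.0082  0.2175] 
R
 [[ 0.9345 -0.2365  0.2661]
 [-0.2281 -0.9716 -0.0626]
 [ 0.2734 -0.0022 -0.9619]] F [-0.2069 -0.7942 -0.7122] op 0.6545726776745683 q [-0.1766 -0.0077  1.948  -0.0187  0.9248  1.6424]
in tool to PG [0.0042 0.0198 0.1042]
n 2 dist 0.057852676320596236 turn 1.50151921006698
[0.0015, 0.0102, 0.027, -0.22, -0.43, 0.57, -0.3],
[0.0018, 0.01, 0.0271, -0.22, -0.43, 0.57, -0.3],
```

Emit:
apply_moves(
  moves=[
    [[0.002, 0.013, 0.005, -0.2, -0.4, 0.6, -0.3], [0.002, 0.008, 0.012, -0.2, -0.4, 0.6, -0.3], [0, 0, 0.015, 0, 0, 0, -0.3], [0, 0, 0.01, 0, 0, 0, -0.3], [0, 0, 0, 0, 0, 0, -0.3], [0, 0, 0, 0, 0, 0, -0.3]],
  ],
)

```text
time: 16.05
eef_pos: [0.6079, -0.0382, 0.1735]
tcp_rot: [0.983, -0.132, 0.128, 0.017]
contact_force: [-0.1, -0.7, 0.3]
opening: 0.653
```

Run:
```python
from h import *
s=st(); plan(PG,RG,hand=-.3,vmax=.02)
```

```text
t 16.05 p [ 0.6079 -0.0382  0.1735] 
R
 [[ 0.9322 -0.2639  0.2477]
 [-0.2551 -0.9645 -0.0677]
 [ 0.2568 -0.     -0.9665]] F [-0.0661 -0.7417  0.3162] op 0.6525054989181398 q [-0.2247  0.0696  1.9518 -0.0143  0.8609  1.6211]
n 3 dist 0.05780689486910437 turn 0.42199502082997725
[-0.0, -0.0023, 0.0191, 0.03, 0.04, -0.13, -0.3],
[-0.0, -0.0023, 0.0191, 0.03, 0.04, -0.13, -0.3],
[-0.0001, -0.0023, 0.0191, 0.03, 0.04, -0.13, -0.3],
```

Emit:
apply_moves(
  moves=[
    [[0, -0.004, 0.014, 0, 0, 0, -0.3], [0, -0.002, 0.014, 0, 0, 0, -0.3], [0, 0, 0.014, 0, 0, 0, -0.3], [0, 0, 0.006, 0, 0, 0, -0.3], [0, 0, 0, 0, 0, 0, -0.3], [0, 0, 0, 0, 0, 0, -0.3]],
  ],
)

```text
time: 16.65
eef_pos: [0.6225, -0.0351, 0.1221]
tcp_rot: [0.983, -0.132, 0.128, 0.017]
contact_force: [-0.1, -0.1, 0.1]
opening: 0.652
```

Run:
```python
from h import *
s=st(); plan(PG,RG,hand=-.3,vmax=.02)
```

```text
t 16.65 p [ 0.6225 -0.0351  0.1221] 
R
 [[ 0.9326 -0.2635  0.2465]
 [-0.2548 -0.9647 -0.0672]
 [ 0.2555 -0.0001 -0.9668]] F [-0.1273 -0.1206  0.1414] op 0.6521274746880774 q [-0.2134  0.1657  1.9495 -0.0194  0.7685  1.6363]
n 1 dist 0.004394288845982167 turn 0.42395062374433945
[0.0003, -0.0001, 0.0044, 0.09, 0.19, -0.37, -0.3],
```

Emit:
apply_moves(
  moves=[
    [[0, 0, 0.005, 0, 0, 0, -0.3], [0, 0, 0, 0, 0, 0, -0.3], [0, 0, 0, 0, 0, 0, 1], [0, 0, 0, 0, 0, 0, 1], [0, 0, 0, 0, 0, 0, 1], [0, 0, 0, 0, 0, 0, 1], [0, 0, 0, 0, 0, 0, 1], [0, 0, 0, 0, 0, 0, 1], [0, 0, 0, 0, 0, 0, 1]],
  ],
  force=80,
)

```text
time: 17.55
eef_pos: [0.6246, -0.0354, 0.1191]
tcp_rot: [0.983, -0.132, 0.129, 0.017]
contact_force: [0.6, -0.0, -0.2]
opening: 0.234
```

Run:
```python
from h import *
s=st(); Rt=R.from_quat(s["tcp_rot"]).as_matrix()
print("mid tool",Rt.T@(MID2-s["eef_pos"]),"u tool",Rt.T@DR,"n dir",Rt.T@NR)
```

```text
t 17.55 p [ 0.6246 -0.0354  0.1191] 
R
 [[ 0.9318 -0.2632  0.2499]
 [-0.2543 -0.9648 -0.0678]
 [ 0.2589 -0.0004 -0.9659]] F [ 0.6396 -0.0354 -0.2232] op 0.23389823011732983 q [-0.2132  0.1729  1.9479 -0.0194  0.7593  1.6363]
mid tool [-0.0114  0.0002 -0.0111] u tool [ 0.8661 -0.0047 -0.4999] n dir [-0.4999  0.0041 -0.8661]
```

```bash
cat >> h.py <<'E'
M2=np.array([-.0114,.0002,-.0111]); RH=toolf(30,60)
def up(zs,hole=None):  # TCP for shank end at height zs over hole axis
    return np.r_[(HOLE if hole is None else hole)[:2],zs+.0875]-RH@M2
E
python3 - <<'E'
from h import *
s=ctrl.get_state(); q=s["qpos"]
for zs in (.24,.16,.1,.015): r=ik(up(zs),RH,np.r_[q[:3],1.,1.,0.]); print(zs,up(zs),r[0].round(2),r[1])
E
```

```text
0.24 [ 0.5472 -0.2557  0.3318] [-0.99 -0.07  2.01  1.09  1.34 -0.3 ] 3.9922315453466695e-11
0.16 [ 0.5472 -0.2557  0.2518] [-0.99  0.02  2.08  1.13  1.27 -0.45] 2.7306057415188434e-10
0.1 [ 0.5472 -0.2557  0.1918] [-0.99  0.11  2.11  1.17  1.22 -0.57] 6.569231270070475e-11
0.015 [ 0.5472 -0.2557  0.1068] [-0.99  0.27  2.12  1.23  1.16 -0.74] 3.8683831138364155e-10
```

Emit:
apply_moves(
  moves=[
    [[-0.007, 0, -0.012, 0, 0, 0, 1], [-0.013, 0, -0.022, 0, 0, 0, 1], [-0.005, 0, -0.035, 0, 0, 0, 1], [0, 0, -0.04, 0, 0, 0, 1], [0, 0, -0.04, 0, 0, 0, 1], [0, 0, 0, 0, 0, 0, 1], [0, 0, 0, 0, 0, 0, 1]],
  ],
)

```text
time: 18.25
eef_pos: [0.5577, -0.018, 0.253]
tcp_rot: [0.984, -0.132, 0.122, 0.017]
contact_force: [-0.2, 0.6, -3.4]
opening: 0.226
```

Run:
```python
from h import *
s=st(); plan(up(.22),RH,hand=1,turnmax=6.5)
```

```text
t 18.25 p [ 0.5577 -0.018   0.253 ] 
R
 [[ 0.9354 -0.2641  0.2351]
 [-0.2559 -0.9645 -0.0651]
 [ 0.244   0.0007 -0.9698]] F [-0.1743  0.5987 -3.4143] op 0.22630177691758258 q [-0.2071 -0.1206  1.9848 -0.0179  1.0315  1.6382]
n 10 dist 0.2450806640672021 turn 63.62004629370981
[0.0065, 0.0232, -0.0044, 2.81, 4.34, -3.71, 1],
[0.0054, 0.0234, -0.0051, 2.81, 4.34, -3.71, 1],
[0.0043, 0.0234, -0.0059, 2.81, 4.34, -3.71, 1],
[0.0032, 0.0233, -0.0067, 2.81, 4.34, -3.71, 1],
[0.0023, 0.0232, -0.0077, 2.81, 4.34, -3.71, 1],
[0.0014, 0.0229, -0.0086, 2.81, 4.34, -3.71, 1],
[0.0006, 0.0225, -0.0097, 2.81, 4.34, -3.71, 1],
[-0.0, 0.022, -0.0107, 2.81, 4.34, -3.71, 1],
[-0.0006, 0.0215, -0.0118, 2.81, 4.34, -3.71, 1],
[-0.001, 0.0208, -0.0129, 2.81, 4.34, -3.71, 1],
```

Emit:
apply_moves(
  moves=[
    [[0.0065, 0.015, -0.012, 2.8, 4.3, -3.7, 1], [0.0055, 0.02, -0.01, 2.8, 4.3, -3.7, 1], [0.0045, 0.023, -0.007, 2.8, 4.3, -3.7, 1], [0.003, 0.023, -0.007, 2.8, 4.3, -3.7, 1], [0.002, 0.023, -0.008, 2.8, 4.3, -3.7, 1], [0.0015, 0.023, -0.009, 2.8, 4.3, -3.7, 1]],
  ],
)

```text
time: 18.85
eef_pos: [0.5472, -0.1389, 0.2854]
tcp_rot: [0.936, 0.082, 0.333, -0.078]
contact_force: [0.7, 0.0, -4.4]
opening: 0.233
```

Run:
```python
from h import *
s=st(); plan(up(.22),RH,hand=1,turnmax=6.5)
```

```text
t 18.85 p [ 0.5472 -0.1389  0.2854] 
R
 [[ 0.7643  0.2059  0.6111]
 [ 0.1018 -0.9743  0.2009]
 [ 0.6368 -0.0914 -0.7656]] F [ 0.6638  0.0037 -4.3821] op 0.23344930457254381 q [-0.6789 -0.2597  2.1365  0.7128  0.9718  0.3905]
n 5 dist 0.11975231378536413 turn 26.95562650079484
[0.001, 0.0223, -0.0087, 2.1, 3.85, -3.14, 1],
[0.0004, 0.022, -0.0095, 2.1, 3.85, -3.14, 1],
[-0.0002, 0.0216, -0.0103, 2.1, 3.85, -3.14, 1],
[-0.0006, 0.0212, -0.0111, 2.1, 3.85, -3.14, 1],
[-0.001, 0.0207, -0.0119, 2.1, 3.85, -3.14, 1],
```

Emit:
apply_moves(
  moves=[
    [[0.001, 0.022, -0.009, 2.1, 3.9, -3.1, 1], [0.0005, 0.022, -0.0095, 2.1, 3.9, -3.1, 1], [0, 0.0215, -0.01, 2.1, 3.9, -3.1, 1], [-0.0005, 0.021, -0.011, 2.1, 3.8, -3.1, 1], [-0.001, 0.021, -0.012, 2.1, 3.8, -3.1, 1], [0, 0, 0, 0, 0, 0, 1], [0, 0, 0, 0, 0, 0, 1], [0, 0, 0, 0, 0, 0, 1]],
  ],
)

```text
time: 19.65
eef_pos: [0.5397, -0.2634, 0.2869]
tcp_rot: [0.84, 0.217, 0.478, -0.139]
contact_force: [1.0, 0.6, -2.6]
opening: 0.234
```

Run:
```python
from h import *
s=st(); plan(up(.14),RH,hand=1,turnmax=6.5,vmax=.03)
```

```text
t 19.65 p [ 0.5397 -0.2634  0.2869] 
R
 [[ 0.4488  0.4967  0.7429]
 [ 0.2314 -0.8676  0.4402]
 [ 0.8631 -0.0257 -0.5043]] F [ 0.9655  0.6422 -2.5673] op 0.23448886568121777 q [-1.0083 -0.0005  2.0274  1.0973  1.3249 -0.3593]
n 2 dist 0.05612964804529955 turn 1.5169459661242743
[-0.0212, -0.0008, 0.0184, -0.28, 0.15, -0.69, 1],
[-0.0212, -0.0011, 0.0183, -0.28, 0.15, -0.69, 1],
```

Emit:
apply_moves(
  moves=[
    [[-0.02, -0.001, 0.018, -0.3, 0.15, -0.7, 1], [-0.02, -0.001, 0.018, -0.3, 0.15, -0.7, 1], [-0.007, 0, 0.004, 0, 0, 0, 1], [0, 0, 0, 0, 0, 0, 1], [0, 0, 0, 0, 0, 0, 1]],
  ],
)

```text
time: 20.15
eef_pos: [0.5486, -0.2508, 0.225]
tcp_rot: [0.837, 0.227, 0.482, -0.129]
contact_force: [-0.7, 0.2, -2.2]
opening: 0.233
```

Run:
```python
from h import *
s=st(); Rt=R.from_quat(s["tcp_rot"]).as_matrix(); ut=np.array([.8661,-.0047,-.4999]); mid=s["eef_pos"]+Rt@M2; u=Rt@ut
print("u",u,"shank",mid-.0875*u,"point",mid+.0875*u)
for n in ("scene","side"):
    im,c=shot(n,n+"10"); hsv=cv2.cvtColor(im,cv2.COLOR_BGR2HSV); m=(hsv[...,1]<60)&(hsv[...,2]>80)
    for t in (-.08,-.065,-.05,-.03,.03,.05,.07):
        x,y=proj(n,mid+t*u,c); r=int(round(y)); xs=np.where(m[r,int(x)-12:int(x)+13])[0]+int(x)-12
        print(n,t,np.round([x,y],1),xs.min() if len(xs) else None,xs.max() if len(xs) else None,len(xs))
    print(n,"shank px",proj(n,mid-.0875*u,c),"hole px",proj(n,HOLE,c))
plan(up(.085),RH,hand=1,turnmax=6.5,vmax=.03)
```

```text
t 20.15 p [ 0.5486 -0.2508  0.225 ] 
R
 [[ 0.4335  0.5034  0.7474]
 [ 0.2551 -0.8641  0.434 ]
 [ 0.8643  0.0025 -0.503 ]] F [-0.7449  0.2039 -2.1772] op 0.23314703372210574 q [-0.98    0.0741  2.0781  1.1465  1.2419 -0.4955]
u [-0.0005  0.0081  1.    ] shank [ 0.5355 -0.2594  0.1332] point [ 0.5354 -0.258   0.3082]
scene -0.08 [195.1 168.3] 193 199 7
scene -0.065 [194.5 164.8] 193 198 6
scene -0.05 [193.9 161.3] 192 197 6
scene -0.03 [193.1 156.5] 191 197 7
scene 0.03 [190.5 141.3] 186 197 11
scene 0.05 [189.6 136. ] 187 193 7
scene 0.07 [188.6 130.6] 186 193 8
scene shank px [195.3756 169.972 ] hole px [197.0819 183.1828]
side -0.08 [267.5 240.9] 265 279 10
side -0.065 [267.6 237. ] 263 279 15
side -0.05 [267.6 233.1] 263 279 15
side -0.03 [267.7 227.8] 259 279 16
side 0.03 [267.9 211.4] 265 274 9
side 0.05 [267.9 205.7] 265 270 6
side 0.07 [268.  199.9] 265 271 7
side shank px [267.5219 242.7843] hole px [267.1957 259.1587]
n 2 dist 0.04905869489563428 turn 0.37036255476246965
[-0.022, 0.0013, 0.0108, -0.02, 0.1, 0.16, 1],
[-0.022, 0.0014, 0.0107, -0.02, 0.1, 0.16, 1],
```

Run:
```python
from h import *
for f in ("side0","side2","side8","side10"):
    g=cv2.cvtColor(cv2.imread(f"pics/{f}.png"),cv2.COLOR_BGR2GRAY).astype(float)
    p=g[250:270,254:280]; 
    if f in("side0","side8"): print(g[254:267,258:277].astype(int))
    b=cv2.GaussianBlur(p,(0,0),8); w=np.clip(np.median(p)-12-p,0,None); w[:4]=0; yy,xx=np.mgrid[250:270,254:280]; print(f,(w*xx).sum()/w.sum(),(w*yy).sum()/w.sum())
```

```text
[[184 185 186 185 184 183 181 181 182 184 185 186 186 186 185 183 182 179
  176]
 [186 186 185 183 181 182 183 183 184 186 186 185 184 182 180 178 176 175
  174]
 [185 184 184 183 184 184 182 178 175 173 173 173 173 174 174 175 174 174
  174]
 [184 185 186 187 185 179 168 158 152 148 149 153 158 166 172 173 174 174
  175]
 [186 188 188 188 179 161 142 133 132 132 133 139 146 158 167 172 175 175
  175]
 [188 188 187 183 169 142 124 122 125 126 129 132 138 149 162 171 175 175
  174]
 [186 183 181 176 163 137 120 121 124 125 127 131 134 142 158 172 174 172
  168]
 [177 177 175 173 165 146 127 123 124 125 126 128 134 143 159 169 168 165
  163]
 [167 173 174 174 172 163 148 136 131 130 129 130 137 150 161 164 164 164
  165]
 [155 169 174 175 174 173 168 158 153 147 146 147 150 158 163 165 166 167
  169]
 [144 161 173 176 176 176 175 173 170 165 163 163 163 165 167 169 171 172
  173]
 [136 150 167 175 176 175 175 174 174 171 169 169 169 171 172 174 175 176
  178]
 [133 141 155 167 173 174 176 176 177 176 175 174 175 176 178 180 180 181
  181]]
side0 262.272758267985 262.890214797136
side2 
[... 479 characters left out ...]
2 123 126 129 133 135 133 131 130 129
  128]
 [182 180 176 165 139 120 115 118 121 122 124 127 131 131 130 130 128 127
  124]
 [174 174 171 160 133 117 115 118 121 123 122 125 128 129 128 126 125 122
  120]
 [163 170 170 158 134 121 119 121 123 123 122 123 126 127 124 121 122 121
  122]
 [151 165 166 153 134 127 126 126 126 124 123 122 123 124 122 122 123 124
  125]
 [140 157 164 153 135 130 130 129 129 126 124 123 121 123 123 124 126 127
  128]
 [133 147 161 157 138 129 129 129 129 126 125 125 125 126 128 130 129 131
  132]
 [130 138 148 147 134 130 130 131 132 131 129 129 130 131 132 133 134 134
  135]]
side8 267.81481481481484 260.87654320987656
side10 262.2696128811237 262.88317917094895
```

```bash
sed -i 's/^HOLE=.*/HOLE=np.array([.5335,-.2645,.07])/' h.py
cat >> h.py <<'E'
def hs():
    s=ctrl.get_state(); Rt=R.from_quat(s["tcp_rot"]).as_matrix(); u=Rt@np.array([.8661,-.0047,-.4999]); sh=s["eef_pos"]+Rt@M2-.0875*u
    print("t",s["time"],"shank",sh,"off",(sh-HOLE)[:2],"u",u,"F",s["contact_force"],"op",s["opening"]); return s,Rt,u,sh
def hplan(zs,n=1,hand=1):
    """tool-frame shift bringing the shank end over/into the hole at height zs, with drill made upright"""
    s,Rt,u,sh=hs(); ax=np.cross(u,[0,0,1]); dR=R.from_rotvec(ax); g=np.r_[HOLE[:2],zs]; 
    Rn=dR.as_matrix()@Rt; p=g-Rn@M2+.0875*np.array([0,0,1.]); plan(p,Rn,n,hand)
E
python3 -c "
from h import *
hplan(.082,3)"
```

```text
t 20.25 shank [ 0.5357 -0.2601  0.1339] off [0.0022 0.0044] u [-0.0015  0.0095  1.    ] F [ 0.0798  0.53   -3.4953] op 0.23414455298601344
n 3 dist 0.0521505396264333 turn 0.5523808325542106
[-0.0157, 0.0011, 0.0074, 0.09, 0.07, 0.15, 1],
[-0.0157, 0.0011, 0.0074, 0.09, 0.07, 0.15, 1],
[-0.0157, 0.0012, 0.0074, 0.09, 0.07, 0.15, 1],
```

Emit:
apply_moves(
  moves=[
    [[-0.0155, 0.001, 0.0075, 0.1, 0.1, 0.15, 1], [-0.0155, 0.001, 0.0075, 0.1, 0.1, 0.15, 1], [-0.0105, 0.001, 0.0055, 0.1, 0, 0.15, 1], [0, 0, 0, 0, 0, 0, 1], [0, 0, 0, 0, 0, 0, 1]],
  ],
)

```text
time: 20.75
eef_pos: [0.55, -0.2596, 0.1857]
tcp_rot: [0.835, 0.227, 0.485, -0.127]
contact_force: [-0.0, -0.1, -2.3]
opening: 0.237
```

```bash
python3 -c "
from h import *
hplan(.08,1)"
```

```text
t 20.75 shank [ 0.5376 -0.2683  0.0938] off [ 0.0041 -0.0038] u [-0.0082  0.0097  0.9999] F [-0.0304 -0.0812 -2.3027] op 0.23747370105746324
n 1 dist 0.014525427506280858 turn 0.7245329605103984
[-0.0127, -0.0043, 0.0056, 0.36, -0.13, 0.62, 1],
```

Emit:
apply_moves(
  moves=[
    [[-0.009, -0.006, 0.003, 0.6, -0.3, 0.9, 1], [0, 0, 0, 0, 0, 0, 1], [0, 0, 0, 0, 0, 0, 1]],
  ],
)

```text
time: 21.05
eef_pos: [0.5457, -0.2558, 0.1778]
tcp_rot: [0.837, 0.224, 0.481, -0.134]
contact_force: [0.4, -0.8, -2.7]
opening: 0.234
```

```bash
python3 -c "
from h import *
hplan(.08,1)"
```

```text
t 21.05 shank [ 0.5321 -0.2634  0.086 ] off [-0.0014  0.0011] u [ 0.0047 -0.0025  1.    ] F [ 0.3724 -0.7634 -2.6938] op 0.23363167259452156
n 1 dist 0.006107518709838315 turn 0.3040143596639712
[-0.005, 0.0013, 0.0033, -0.13, 0.16, -0.22, 1],
```

Emit:
apply_moves(
  moves=[
    [[-0.008, 0.0015, 0.005, -0.1, 0.2, -0.2, 1], [-0.006, 0, 0.0035, 0, 0, 0, 1], [0, 0, 0, 0, 0, 0, 1]],
  ],
)

```text
time: 21.35
eef_pos: [0.5469, -0.257, 0.1606]
tcp_rot: [0.836, 0.225, 0.483, -0.132]
contact_force: [-0.4, -0.2, -2.6]
opening: 0.235
```

```bash
python3 -c "
from h import *
hplan(.06,1)"
```

```text
t 21.35 shank [ 0.5338 -0.2649  0.0688] off [ 0.0003 -0.0004] u [-0.0013  0.0005  1.    ] F [-0.449  -0.1896 -2.562 ] op 0.23463656737587427
n 1 dist 0.008789261197503275 turn 0.07854104108678829
[-0.0076, -0.0004, 0.0044, 0.03, -0.05, 0.05, 1],
```

Aligned within 0.5 mm and no contact at the mouth; continue down.

Emit:
apply_moves(
  moves=[
    [[-0.0075, 0, 0.0045, 0, 0, 0, 1], [-0.0075, 0, 0.0045, 0, 0, 0, 1], [0, 0, 0, 0, 0, 0, 1]],
  ],
)

```text
time: 21.65
eef_pos: [0.5471, -0.2567, 0.141]
tcp_rot: [0.836, 0.225, 0.483, -0.132]
contact_force: [-0.5, 0.7, -3.6]
opening: 0.23
```

```bash
python3 -c "
from h import *
hplan(.03,2)"
```

```text
t 21.65 shank [ 0.534  -0.2646  0.0492] off [ 0.0005 -0.0001] u [-0.0007 -0.      1.    ] F [-0.5157  0.7167 -3.6042] op 0.23029708772428423
n 2 dist 0.01922222580863373 turn 0.037812949758550624
[-0.0084, -0.0001, 0.0047, 0.0, -0.02, 0.01, 1],
[-0.0084, -0.0001, 0.0047, 0.0, -0.02, 0.01, 1],
```

Emit:
apply_moves(
  moves=[
    [[-0.0085, 0, 0.0047, 0, 0, 0, 1], [-0.0085, 0, 0.0047, 0, 0, 0, 1], [-0.003, 0, 0.002, 0, 0, 0, 1], [0, 0, 0, 0, 0, 0, 1]],
  ],
)

```text
time: 22.05
eef_pos: [0.5469, -0.2567, 0.1154]
tcp_rot: [0.836, 0.224, 0.482, -0.132]
contact_force: [0.9, 0.1, -2.9]
opening: 0.231
```

```bash
python3 -c "
from h import *
hplan(.015,1)"
```

```text
t 22.05 shank [ 0.5338 -0.2645  0.0236] off [0.0003 0.    ] u [-0.0002 -0.0007  1.    ] F [ 0.9347  0.0767 -2.9042] op 0.23110380588686988
n 1 dist 0.008610328115283278 turn 0.043249871113737196
[-0.0076, -0.0001, 0.0041, -0.01, -0.03, -0.02, 1],
```

Emit:
apply_moves(
  moves=[
    [[-0.0055, 0, 0.003, 0, 0, 0, 1], [0, 0, 0, 0, 0, 0, 1]],
  ],
)

```text
time: 22.25
eef_pos: [0.5469, -0.2568, 0.1087]
tcp_rot: [0.836, 0.224, 0.482, -0.132]
contact_force: [-0.7, 0.3, -2.7]
opening: 0.233
```

Emit:
apply_moves(
  moves=[
    [[-0.004, 0, 0.0023, 0, 0, 0, 1], [0, 0, 0, 0, 0, 0, 1]],
  ],
)

```text
time: 22.45
eef_pos: [0.5486, -0.2578, 0.1079]
tcp_rot: [0.834, 0.224, 0.486, -0.132]
contact_force: [-0.1, 0.3, -3.3]
opening: 0.234
```

```bash
python3 -c "
from h import *
hplan(.015,1)"
```

```text
t 22.45 shank [ 0.5363 -0.2654  0.016 ] off [ 0.0028 -0.0009] u [-0.0091 -0.0024  1.    ] F [-0.1153  0.3099 -3.2684] op 0.23411977735125106
n 1 dist 0.002530573552391122 turn 0.5377796090911434
[-0.0015, -0.002, -0.0004, 0.07, -0.52, 0.12, 1],
```

Emit:
apply_moves(
  moves=[
    [[-0.004, -0.002, 0.001, 0.1, -0.5, 0.1, 1], [0, 0, 0, 0, 0, 0, 1]],
  ],
)

```text
time: 22.65
eef_pos: [0.5486, -0.2583, 0.1077]
tcp_rot: [0.835, 0.225, 0.485, -0.131]
contact_force: [-0.6, -0.1, -3.4]
opening: 0.227
```

```bash
python3 -c "
from h import *
hplan(.013,1)"
```

```text
t 22.65 shank [ 0.5362 -0.2662  0.0158] off [ 0.0027 -0.0017] u [-0.0079  0.0011  1.    ] F [-0.6284 -0.0794 -3.3789] op 0.22686962566848512
n 1 dist 0.003858398984288319 turn 0.45518349116096185
[-0.003, -0.0024, 0.0007, 0.14, -0.36, 0.25, 1],
```

Emit:
apply_moves(
  moves=[
    [[-0.005, -0.002, 0.002, 0.1, -0.4, 0.2, 1], [0, 0, 0, 0, 0, 0, 1]],
  ],
)

```text
time: 22.85
eef_pos: [0.5495, -0.2586, 0.1079]
tcp_rot: [0.834, 0.225, 0.487, -0.13]
contact_force: [0.0, -0.2, -3.6]
opening: 0.232
```

```bash
python3 -c "
from h import *
hplan(.013,1)"
```

```text
t 22.85 shank [ 0.5373 -0.2665  0.016 ] off [ 0.0038 -0.002 ] u [-0.011   0.0007  1.    ] F [ 0.0186 -0.1998 -3.6003] op 0.23192725603651426
n 1 dist 0.0046297882643214555 turn 0.6299062311285282
[-0.0034, -0.0031, 0.0003, 0.17, -0.52, 0.3, 1],
```

Run:
```python
from h import *
s=st(); print("eff",s["joint_efforts"],"wt",s["wrist_torque"]); q=s["qpos"]
print("fk",fk(q)[0]-s["eef_pos"]); r=ik(s["eef_pos"]+[-.004,.002,-.004],RH,q); print(r)
l1,l2,h,l3,d=KP; A=R.from_euler("z",q[0]); sh=A.apply([0,d,0])+[0,0,h]; el=sh+A.apply(R.from_euler("y",q[1]).apply([0,0,l1])); wr=el+A.apply(R.from_euler("y",q[1]+q[2]).apply([0,0,l2])); print("elbow",el,"wrist",wr)
b,_=shot("side","side11"); a,_=shot("scene","scene11")
o=np.zeros((600,800,3),np.uint8)
o[:,:480]=cv2.resize(b[170:320,190:310],None,fx=4,fy=4,interpolation=cv2.INTER_CUBIC)
o[:400,480:]=cv2.resize(a[120:220,155:235],None,fx=4,fy=4,interpolation=cv2.INTER_CUBIC)
cv2.imwrite("pics/crop11.png",o)
```

```text
t 22.85 p [ 0.5495 -0.2586  0.1079] 
R
 [[ 0.4249  0.5018  0.7534]
 [ 0.2479 -0.865   0.4363]
 [ 0.8706  0.0014 -0.492 ]] F [ 0.0186 -0.1998 -3.6003] op 0.23192725603651426 q [-0.9903  0.2991  2.0928  1.2387  1.1668 -0.7395]
eff [  0.0395 -34.2854 -22.1585   1.893    1.8544   0.001 ] wt [-0.4367  0.7441 -0.0049]
fk [ 0.0065 -0.0051 -0.0019]
(array([-0.9977,  0.2759,  2.1236,  1.2304,  1.162 , -0.7442]), np.float64(1.6653345369377348e-15))
elbow [ 0.1528 -0.0497  0.6471] wrist [ 0.3655 -0.374   0.2304]
```

View pics/crop11.png

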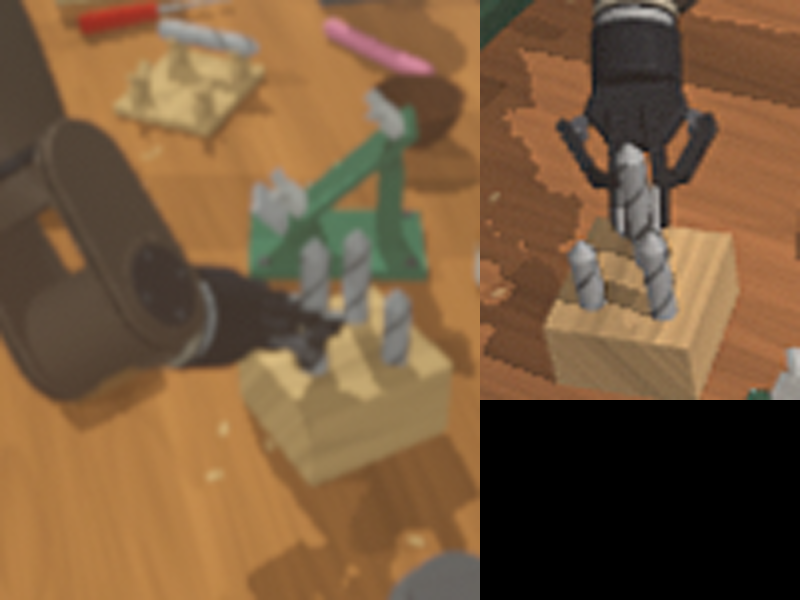

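Emit:
apply_moves(
  moves=[
    [[0.0, -0.005, -0.003, 0.2, -0.8, 0.4, 1], [0, 0, 0, 0, 0, 0, 1]],
  ],
)

```text
time: 23.15
eef_pos: [0.5444, -0.2557, 0.108]
tcp_rot: [0.839, 0.222, 0.479, -0.131]
contact_force: [4.3, -0.0, -1.5]
opening: 0.233
```

```bash
python3 -c "
from h import *
hplan(.013,1)"
```

```text
t 23.15 shank [ 0.5305 -0.2637  0.0163] off [-0.003   0.0008] u [0.0078 0.0018 1.    ] F [ 4.3027 -0.0212 -1.5229] op 0.2333009096496718
n 1 dist 0.004031269861707628 turn 0.45622237031815677
[-0.002, 0.002, 0.0029, -0.06, 0.44, -0.12, 1],
```

Emit:
apply_moves(
  moves=[
    [[-0.0035, 0, 0.002, 0, 0, 0, 1]],
  ],
)

```text
time: 23.25
eef_pos: [0.5456, -0.2558, 0.1072]
tcp_rot: [0.837, 0.222, 0.482, -0.132]
contact_force: [-3.0, 0.7, 16.2]
opening: 0.229
```

```bash
python3 -c "
from h import *
hplan(.013,1)"
```

```text
t 23.25 shank [ 0.5323 -0.2635  0.0153] off [-0.0012  0.001 ] u [ 0.0008 -0.0011  1.    ] F [-2.9891  0.653  16.2409] op 0.2294289036203915
n 1 dist 0.0027109429971020026 turn 0.07786403995890213
[-0.0018, 0.0013, 0.0016, -0.04, 0.01, -0.07, 1],
```

Contact with the floor confirmed (Fz +16 N at shank z 0.0153, drill upright). Relax, open, and back off along the tool axis.

Emit:
apply_moves(
  moves=[
    [[0, 0, 0, 0, 0, 0, 1], [0, 0, 0, 0, 0, 0, 0], [0, 0, 0, 0, 0, 0, -0.3], [0, 0, 0, 0, 0, 0, -0.3], [0, 0, 0, 0, 0, 0, -0.3], [0, 0, 0, 0, 0, 0, -0.3], [0, 0, 0, 0, 0, 0, -0.3]],
  ],
)

```text
time: 23.95
eef_pos: [0.5443, -0.254, 0.1059]
tcp_rot: [0.837, 0.223, 0.482, -0.134]
contact_force: [-0.4, 0.3, 0.5]
opening: 0.649
```

Emit:
apply_moves(
  moves=[
    [[0, 0, -0.01, 0, 0, 0, -0.3], [0, 0, -0.02, 0, 0, 0, -0.3], [0, 0, -0.025, 0, 0, 0, -0.3], [0, 0, -0.03, 0, 0, 0, -0.3], [0, 0, -0.03, 0, 0, 0, -0.3], [0, 0, 0, 0, 0, 0, -0.3], [0, 0, 0, 0, 0, 0, -0.3]],
  ],
)

```text
time: 24.65
eef_pos: [0.4534, -0.307, 0.1665]
tcp_rot: [0.837, 0.223, 0.481, -0.134]
contact_force: [-1.0, 0.5, -0.3]
opening: 0.651
```

Run:
```python
from h import *
s=st()
tip=np.r_[HOLE[:2],.19]
for n in ("scene","side","wrist"):
    im,c=shot(n,n+"12"); hsv=cv2.cvtColor(im,cv2.COLOR_BGR2HSV); m=(hsv[...,1]<60)&(hsv[...,2]>80)
    print(n,"tip pred",proj(n,tip,c),"mouth",proj(n,HOLE,c))
    for z in (.17,.15,.13,.11,.09,.08):
        x,y=proj(n,np.r_[HOLE[:2],z],c); w=30 if n=="wrist" else 8; r=int(round(y)); xs=np.where(m[r,max(int(x)-w,0):int(x)+w+1])[0]+max(int(x)-w,0)
        print(z,np.round([x,y],1),(xs.min(),xs.max()) if len(xs) else None)
    x,y=proj(n,tip,c).astype(int); w=20 if n=="wrist" else 5
    col=m[max(y-40,0):y+40,x-w:x+w+1].any(1); print("rows with metal near tip from",np.where(col)[0][:1]+max(y-40,0))
# other things: compare with the first pictures away from the arm
a0,a1=cv2.imread("pics/scene0.png"),cv2.imread("pics/scene12.png"); d=np.abs(a0.astype(int)-a1).max(2)
for nm,(x0,x1,y0,y1) in dict(short=(350,392,252,280),bowl=(258,300,270,310),jar=(178,208,235,272),blank=(315,347,188,216),chuck=(120,152,165,195),screwdriver=(415,435,250,315)).items(): print(nm,(d[y0:y1,x0:x1]>40).sum())
```

```text
t 24.65 p [ 0.4534 -0.307   0.1665] 
R
 [[ 0.4383  0.5026  0.7452]
 [ 0.2442 -0.8644  0.4394]
 [ 0.865  -0.0106 -0.5016]] F [-0.9624  0.4813 -0.2826] op 0.6510831396948219 q [-1.2049  0.1419  2.1354  1.0629  1.3528 -0.6824]
scene tip pred [191.9306 155.7501] mouth [196.9094 182.9939]
0.17 [192.8 160.6] (np.int64(193), np.int64(197))
0.15 [193.7 165.3] (np.int64(192), np.int64(198))
0.13 [194.5 169.8] (np.int64(194), np.int64(199))
0.11 [195.3 174.3] (np.int64(194), np.int64(199))
0.09 [196.1 178.7] (np.int64(196), np.int64(200))
0.08 [196.5 180.9] (np.int64(195), np.int64(201))
rows with metal near tip from [131]
side tip pred [267.5426 229.1647] mouth [267.1284 259.3833]
0.17 [267.5 234.4] (np.int64(263), np.int64(275))
0.15 [267.4 239.6] (np.int64(264), np.int64(270))
0.13 [267.3 244.7] (np.int64(264), np.int64(269))
0.11 [267.3 249.7] (np.int64(264), np.int64(269))
0.09 [267.2 254.6] (np.int64(264), np.int64(269))
0.08 [267.2 257. ] (np.int64(264), np.int64(269))
rows with metal near tip from [216]
wrist tip pred [262.5304 102.6842] mouth [262.0117 225.7499]
0.17 [262.4 130.1] (np.int64(234), np.int64(275))
0.15 [262.3 154.1] (np.int64(236), np.int64(274))
0.13 [262.2 175.2] (np.int64(238), np.int64(273))
0.11 [262.1 193.9] (np.int64(245), np.int64(272))
0.09 [262.1 210.7] (np.int64(246), np.int64(271))
0.08 [262.  218.4] (np.int64(247), np.int64(272))
rows with metal near tip from [62]
short 0
bowl 0
jar 0
blank 0
chuck 49
screwdriver 0
```

Run:
```python
from h import *
for f in ("scene0","scene8","scene12"):
    g=cv2.cvtColor(cv2.imread(f"pics/{f}.png"),cv2.COLOR_BGR2HSV); m=((g[160:200,112:160,2]<80)&(g[160:200,112:160,1]<90)).astype(np.uint8)
    n,l,S,C=cv2.connectedComponentsWithStats(m);k=1+np.argmax(S[1:,4]);print("chuck",f,S[k],C[k])
im=cv2.imread("pics/wrist12.png");hsv=cv2.cvtColor(im,cv2.COLOR_BGR2HSV);m=(hsv[...,1]<60)&(hsv[...,2]>80)
for r in range(70,135,6): x=np.where(m[r,225:300])[0]+225; print(r,x.min() if len(x) else None,x.max() if len(x) else None,len(x))
```

```text
chuck scene0 [  9   5  30  28 628] [23.4156 18.9554]
chuck scene8 [ 10   8  30  25 313] [23.5847 23.0863]
chuck scene12 [ 10   6  30  27 421] [24.1259 21.4133]
70 242 266 10
76 None None 0
82 None None 0
88 None None 0
94 239 285 10
100 236 285 30
106 233 285 53
112 233 284 52
118 233 277 45
124 234 275 42
130 234 275 41
```

```bash
python3 -c "
from plant import ctrl
print(ctrl.sign_off()); print(ctrl.get_state()['time'])"
```

```text
the job is handed in; nothing more can be done
None
the job is handed in; nothing more can be done
```

I took the long drill from the cradle and laid it in the green rest, point up and shank against the stop plate. I left it released there for several seconds. Then I turned the hand half round, took the drill again and lowered it shank down into the empty hole. I let go, backed off about 11 cm and handed the job in at about 25 s of the 59 s.

**In the rest:** pushing down the slope met the stop at about 10 N. Pictures with the hand open and then away showed the drill lying in both saddles against the plate.

**In the hole:** pressing down gave +16 N with the shank end at about 15 mm, which is the hole floor. The drill was within about 0.1° of upright just before I let go. After release, the drill's column and tip lay roughly where an upright, fully seated drill should be in all three cameras. The offset was about 1 px in the scene and side views. In the wrist view a fixed drill behind it blurred the outline, so that reading is rough.

**Other things:** before-and-after pictures showed no change at the short drill, bowl, jar, blank or screwdriver. The chuck area differed in 49 pixels, but its outline stayed within 1 px, so I take that as a change of shadow. I did not check the offcut separately.

**What disagreed:**
- The rest was about 2.4 mm to one side of my first estimate, and I corrected for that before lowering.
- My hole estimates differed by up to about 6 mm, so I used a weighted mean. The drill went in without touching the rim.
- While I felt for the floor, the shank end drifted about 4 mm sideways. I brought it back to within about 1.5 mm before letting go.

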